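# Clamp a batch of cells in the quick-release press jig

### The arm

A 6-joint arm with a two-finger parallel gripper is mounted at the origin on the work surface. World frame = base frame: x ahead of the robot, y to its left, z up, the work surface at z = 0. Lengths are in m, angles in rad, forces in N, time in s.
With the tool pointing down it reaches from about 0.225 to 0.875 m from the base axis. Payload 3.4 kg.
Tool frame: the origin (TCP) lies at the very end of the fingers, on their centre line; the grasp point (between the pads) lies 19 mm behind it; z points along the fingers, x is the direction in which the jaws open and shut, and the axes are right-handed (so a half turn about z gives the same grasp; the last joint's range is limited). The gripper opens to 85 mm and grips with 20 to 120 N. Pads are 22 mm wide; open, the fingers measure 114 mm over their backs; the gripper's body (76 mm by 85 mm) begins 54 mm behind the grasp point. The pads swing forward as they close: fully open they stand 13 mm farther back than shut.
Start: joints at [-1.275, 0.276, 1.505, -0, 1.361, -0.121], TCP at [0.233, -0.526, 0.231] pointing down, gripper open.
Joint ranges: [-2.89, 2.89], [-0.75, 2.08], [0.22, 2.7], [-1.18, 4.32], [0.11, 2.71], [-2.7, 2.7]. Speed limits (rad/s): [2.57, 2.57, 3.14, 3.14, 3.14, 3.14].

### API

Orientations are given as a unit quaternion [w, x, y, z].
In Python, from rig import manip gives the robot as it stands.
- The arm moves only by the tool send_rows, never from a script. Its argument "increments" is a list of rows, each a list of 5 numbers: the opening, from 0 (shut) to 1 (fully open), then the shift along the tool's x, y, z in m, then the turn about the tool's z in rad. A call has 1 to 8 rows; each row shifts and turns the commanded pose from where the row before left it, along the tool's axes as they then stand; what a row does not reach is not made up. A row lasts 1/8 s, in which the tool goes at most 62.5 mm and 10.7 degrees, less where a joint would pass 70% of its speed; a pose out of reach is approached as far as the arm can. A call is refused whole if a number of a shift passes 0.0625 or a number of a turn 0.188, either way. A call with a gripper value outside its range is refused whole. The fingers move at their own pace and stop on an object; "squeeze" is the grip in N (left out, the last holds). Time passes only in rows, so rows that do not move let the fingers close. It gives the time, the measured TCP pose, the force and the opening at its end, in the units of the state.
- manip.get_state(): the state, without advancing time (a new reading comes with each control period).
- manip.get_image(name): name is "scene" or "top" or "wrist"; returns the picture (400x640x3 uint8, red, green, blue); there is no depth.
- manip.calibration(name): a dict with "fx", "fy", "cx", "cy" (pixels), "camera_from_world" (4x4, takes a point from world to camera coordinates). Camera axes: x right, y up, looking along -z (the intrinsics and any distortion apply to the point x, -y, -z); pixel columns grow to the right and rows downward; lengths in m; the calibration is good to about 2 mm. A picture is of the moment at which its call begins: read the wrist's pose just before it. calibration takes no time and is no camera call; for the wrist camera it gives the pose at the moment of the call.
- manip.sign_off(): hands the job in, once; it reports no verdict.
The state is a dict: "clock": time; "qpos": joint angles; "qd": joint speeds; "effort": joint torques, N m; "position": TCP position; "ee_rot": TCP orientation; "contact_force": force on the tool from outside, world axes, zero at the start; "moment": the same for the moment, N m; "width": finger opening in m.
Only numpy, scipy, OpenCV 4.12 (cv2) and the standard library are available. Lean on these libraries where they do the work, as an engineer would, in place of code of your own. Each camera call takes 0.05 s, during which the arm holds its last target.

### The job

Lay every cell from the cardboard flat into its own slot of the jig's white nest, then swing the steel bar over them until its tongue is fully home in the catch. Then turn the black wing nut on the bar until the cam lever, pressed down, meets firm resistance about midway through its swing, and from there press the lever fully down so that it stays locked. Do not disturb the tape, the bottle and the screwdriver.

Things in the scene. Friction and masses are not known exactly. Their poses are not given: they have to be found in the camera images.
- jig: Fixed aluminium plate 255 x 170 x 12 mm with a white nest of four slots side by side along y, a hinge column at its +x end, a dark steel catch 81 mm high at its -x end. Origin: underside of the plate below the nest's centre; x from catch to hinge, z up. Ribs 4 mm thick, 7 mm high between. At both slot ends (x = -27.5 and 27.5 mm) a rail 4 mm thick, 3 mm high; open above for fingers.
- slot0 (a point): Centre of the floor of nest slot 0 (12 mm above the jig's underside); axes as jig. The slot is 30 mm wide (y) and 51 mm long (x). A cell lies in it with its long side along the jig's x; any cell fits any slot, either way round.
- slot1 (a point): Centre of the floor of nest slot 1 (12 mm above the jig's underside); axes as jig. The slot is 30 mm wide (y) and 51 mm long (x). A cell lies in it with its long side along the jig's x; any cell fits any slot, either way round.
- slot2 (a point): Centre of the floor of nest slot 2 (12 mm above the jig's underside); axes as jig. The slot is 30 mm wide (y) and 51 mm long (x). A cell lies in it with its long side along the jig's x; any cell fits any slot, either way round.
- slot3 (a point): Centre of the floor of nest slot 3 (12 mm above the jig's underside); axes as jig. The slot is 30 mm wide (y) and 51 mm long (x). A cell lies in it with its long side along the jig's x; any cell fits any slot, either way round.
- cell0: Loose aluminium battery cell with a paper label, 46 (x) x 25 (y) x 14 (z) mm, about 45 g, lying flat on the cardboard. Origin: centre of its underside. Three or four such cells are present; absent ones read None.
- cell1: Loose aluminium battery cell with a paper label, 46 (x) x 25 (y) x 14 (z) mm, about 45 g, lying flat on the cardboard. Origin: centre of its underside. Three or four such cells are present; absent ones read None.
- cell2: Loose aluminium battery cell with a paper label, 46 (x) x 25 (y) x 14 (z) mm, about 45 g, lying flat on the cardboard. Origin: centre of its underside. Three or four such cells are present; absent ones read None.
- cell3: Loose aluminium battery cell with a paper label, 46 (x) x 25 (y) x 14 (z) mm, about 45 g, lying flat on the cardboard. Origin: centre of its underside. Three or four such cells are present; absent ones read None.
- card: Fixed cardboard sheet 260 x 250 x 4 mm on which the cells lie. Origin: centre of its underside.
- swingbar (a joint): Angle of the dark steel swing bar on its upright hinge: 0 = closed, along the jig's -x across the nest, tongue in the catch (end stop); grows as it opens, clockwise from above (open, it points to the jig's +y; starts near 1.5, stop at 1.75). Stays where left, 0.8 N m of friction. The bar is 28 mm wide, 58 to 74 mm above the jig's underside.
- bar_hinge (a point): Point on the hinge axis of the swing bar, 66 mm above the jig's underside.
- bar_post (a point): On the axis of the bar's upright round black handle post (16 mm diameter), 14 mm below its top, which is 112 mm above the jig's underside. The post stands 150 mm along and 75 mm to the side of the bar, 168 mm from the hinge axis; with the bar closed it is at jig x = -55, y = -75 mm.
- nut (a joint): Angle of the adjuster nut on the bar, grows clockwise from above = tighter. 0.25 N m of friction, stays where left. Each radian lowers the pressure foot 2 mm, so the lever bites about 0.13 rad earlier. It starts so loose that the lever goes all the way down without biting; the reading's zero is arbitrary: find the right setting by feeling the lever.
- nut_grip (a point): On the nut's axis, 11 mm below the top of its black wing. The wing is a bar 42 mm long, 11 mm thick and 24 mm high (90 to 114 mm above the jig's underside) on a round boss of 26 mm diameter; this point's x axis lies along the wing, y across it (with nut at 0 and the bar closed the wing lies along the jig's x). The nut is 75 mm from the hinge axis along the bar.
- lever (a joint): Angle of the cam lever on the bar: 0 = open, sticking up 0.95 rad above level; 0.95 = down, level, pointing away from the hinge (stop). A weak spring (1 to 2 N at the pad) lifts it back. Where the foot meets the cells it bites: 8 to 15 N at the pad within 0.1 rad. Past 0.85 it goes over centre and stays down; let go before, it springs back. With the nut too loose it hardly bites.
- lever_axis (a point): Point on the lever's level pivot axis (along the jig's y when the bar is closed), 160 mm from the hinge axis along the bar, 102 mm above the jig's underside less 2 mm per radian of nut (the nut lowers the cam head with lever and foot).
- lever_pad (a point): Middle of the upper face of the black pad (30 x 24 mm, 8 mm thick) at the lever's end, 68 mm from the lever's pivot axis; that face stands 4 mm above the pivot axis when the lever is down.
- foot_face (a point): Centre of the underside of the pressure foot (aluminium bar 30 x 140 mm) below the swing bar, which the nut and the lever lower onto the cells (their tops are 26 mm above the jig's underside when seated).
- tape: Bystander: a roll of yellow tape lying flat, 90 mm across, 24 mm high; leave it alone. Origin: centre of its underside.
- flux: Bystander: a small white bottle, 38 mm across, 75 mm high; leave it alone. Origin: centre of its underside.
- driver: Bystander: a screwdriver lying on the bench, about 200 mm long; leave it alone. Origin: below the middle of it.
Mind the look-alikes: they are no part of the job. Leave any yellow look-alike of the cell3 alone.

How it is judged:
On the way, in this order (a step that is already met when the one before it is completed fails the run):
1. all cells present lie flat in slots of the nest (x of cell0 in the frame of jig between -0.006 and 0.006 m and y of cell0 in the frame of jig between -0.058 and 0.058 m and z of cell0 in the frame of jig between 0.009 and 0.0145 m and angle between each of cell0, cell1, cell2, cell3's own z axis and vertical below 0.08 rad and x of cell1 in the frame of jig between -0.006 and 0.006 m and y of cell1 in the frame of jig between -0.058 and 0.058 m and z of cell1 in the frame of jig between 0.009 and 0.0145 m and x of cell2 in the frame of jig between -0.006 and 0.006 m and y of cell2 in the frame of jig between -0.058 and 0.058 m and z of cell2 in the frame of jig between 0.009 and 0.0145 m and x of cell3 in the frame of jig between -0.006 and 0.006 m and y of cell3 in the frame of jig between -0.058 and 0.058 m and z of cell3 in the frame of jig between 0.009 and 0.0145 m), for 0.2 s.
2. the swing bar is home in its catch (value of joint swingbar below 0.06 rad), for 0.2 s.
3. with the lever open, the nut is set so that the lever bites about midway (value of joint nut between 2.3 and 4.5 rad and value of joint lever below 0.3 rad), for 0.2 s.
4. the lever is fully down (value of joint lever above 0.9 rad), for 0.2 s.
At the end, for the whole second after the job is handed in: Every cell lies flat (0.08 rad) on a slot floor, within 6 mm of the slots' middle in x; the bar is within 0.06 rad of its stop; the nut is set so that the lever starts to bite between 35 and 58 % of its swing; the lever is down (over 0.90 rad) and stays; all at rest (all of step 1 and value of joint nut between 2.3 and 4.5 rad and value of joint swingbar below 0.06 rad and value of joint lever above 0.9 rad and linear speed of each of cell0, cell1, cell2, cell3 below 0.02 m/s); the robot touches nothing.
It fails at once if the tape is disturbed (moved more than 30 mm) (distance of tape from where it was at the start of the episode above 0.03 m).
It fails at once if the bottle is disturbed (moved more than 30 mm) (distance of flux from where it was at the start of the episode above 0.03 m).
It fails at once if the screwdriver is disturbed (moved more than 30 mm) (distance of driver from where it was at the start of the episode above 0.03 m).
Of cell0, cell1, cell2, cell3 only 3 to 4 are there at a start; the rules pass over those that are not, and their reading is None.
At some moment in a run one of cell0, cell1, cell2, cell3 may be knocked a few centimetres aside while the robot is not near it.
Once in a run the grip may slacken for a moment while it holds something.
It also fails if it takes over 192 s, if anything falls off the work surface, if the arm or the gripper's body presses on something with over 40 N, if the wrist force passes 120 N, or if a joint passes its speed limit or range.

## Working session

There is one attempt and no reset: what is moved stays moved. The work goes in short steps, Python scripts to look and compute and a tool call to move; the robot and the scene stay as the last step left them, time stands still between calls to the robot, and variables do not carry over. Pictures are saved under pics/ and viewed, and the job is handed in when it is done.

Besides the shell and the picture viewer there is one more tool, called after "Call:" by a JSON object that holds its "method" and its "body", one argument or row to a line. send_rows: Moves the arm, as the interface text tells. Its arguments: {"type":"object","properties":{"increments":{"type":"array","items":{"type":"array","items":{"type":"number"}}},"squeeze":{"type":"number"}},"required":["increments"]}

```bash
mkdir -p pics; ls
cat > h.py <<'E'
import numpy as np, cv2, json
from rig import manip
from scipy.spatial.transform import Rotation as R
def snap(cam,name):
    im=manip.get_image(cam); cv2.imwrite(f'pics/{name}.png',im[:,:,::-1]); return im
def ray(cam,u,v,cal=None):
    c=cal or manip.calibration(cam); T=np.array(c['camera_from_world']); 
    d=np.array([(u-c['cx'])/c['fx'],-(v-c['cy'])/c['fy'],-1.0])
    Ri=T[:3,:3].T; o=-Ri@T[:3,3]; return o,Ri@d
def onz(cam,u,v,z,cal=None):
    o,d=ray(cam,u,v,cal); return o+d*(z-o[2])/d[2]
def proj(cam,p,cal=None):
    c=cal or manip.calibration(cam); T=np.array(c['camera_from_world']); q=T[:3,:3]@np.asarray(p)+T[:3,3]
    return c['cx']+c['fx']*q[0]/-q[2], c['cy']+c['fy']*(-q[1])/-q[2]
def st():
    s=manip.get_state(); print({k:np.round(s[k],4).tolist() for k in s}); return s
E
python3 - <<'E'
from h import *
st()
for c in ['scene','top','wrist']:
    snap(c,c+'0'); k=manip.calibration(c); print({a:np.round(b,3).tolist() if not isinstance(b,str) else b for a,b in k.items()})
E
```

```text
pics
{'clock': 0.0, 'qpos': [-1.275, 0.2766, 1.5061, 0.0, 1.3607, -0.121], 'qd': [0.0007, -0.0001, 0.0002, 0.0008, -0.0006, -0.0014], 'effort': [-0.0006, -41.6782, -24.5805, -0.0005, 0.0109, 0.0], 'position': [0.2326, -0.5253, 0.2304], 'ee_rot': [-0.0006, 0.8381, -0.5455, -0.0007], 'contact_force': [0.2486, 0.2558, 0.1631], 'moment': [-0.0407, 0.0166, -0.0278], 'width': 0.0856}
{'fx': 448.422, 'fy': 448.422, 'cx': 323.286, 'cy': 197.022, 'camera_from_world': [[0.896, 0.443, -0.015, -0.509], [-0.351, 0.729, 0.587, 0.138], [0.271, -0.521, 0.809, -1.517], [0.0, 0.0, 0.0, 1.0]]}
{'fx': 435.73, 'fy': 435.73, 'cx': 317.838, 'cy': 192.616, 'camera_from_world': [[-0.029, -0.999, 0.022, -0.006], [0.999, -0.028, 0.042, -0.541], [-0.042, 0.023, 0.999, -1.368], [0.0, 0.0, 0.0, 1.0]]}
{'fx': 300.657, 'fy': 300.657, 'cx': 319.925, 'cy': 195.352, 'camera_from_world': [[0.405, -0.914, -0.0, -0.575], [0.879, 0.389, -0.277, 0.036], [0.254, 0.112, 0.961, -0.379], [0.0, 0.0, 0.0, 1.0]]}
```

View pics/scene0.png

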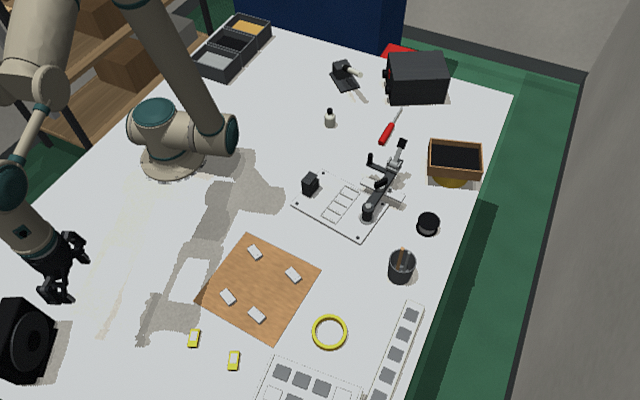

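View pics/top0.png

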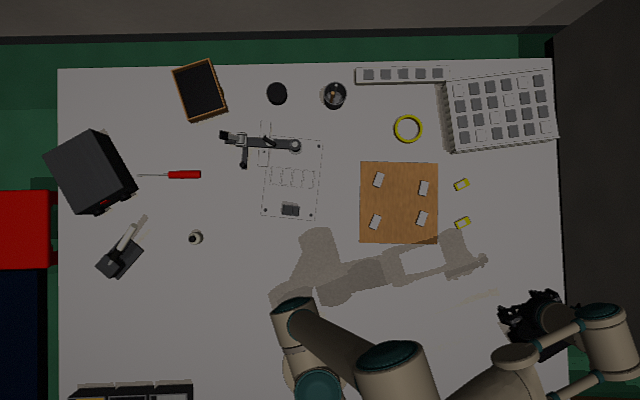

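View pics/wrist0.png

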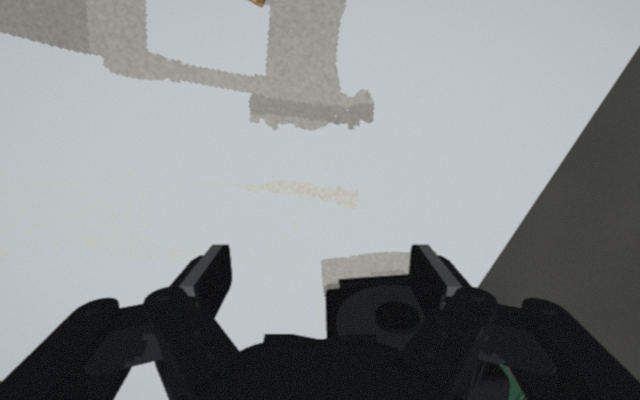

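The top view shows four white cells on the card near (378,180), (423,188), (375,222) and (422,218), with yellow look-alikes off the card. The jig nest is near (292,178), the catch is at (290,210), and the bar is open to the left. I'll measure these next.

```bash
cat > meas.py <<'E'
from h import *
import sys
def cells_top(im=None,name=None):
    im=manip.get_image('top') if im is None else im
    cal=manip.calibration('top')
    # card polygon
    hsv=cv2.cvtColor(im,cv2.COLOR_RGB2HSV)
    sub=np.zeros(im.shape[:2],np.uint8); sub[155:250,355:443]=1
    brown=((hsv[...,0]>5)&(hsv[...,0]<22)&(hsv[...,1]>70)).astype(np.uint8)*sub
    c=max(cv2.findContours(brown,cv2.RETR_EXTERNAL,cv2.CHAIN_APPROX_NONE)[0],key=cv2.contourArea)
    card=np.zeros_like(sub); cv2.drawContours(card,[cv2.convexHull(c)],-1,1,-1)
    r=cv2.minAreaRect(c)
    print('card',np.round([onz('top',*p,.004,cal)[:2] for p in cv2.boxPoints(r)],4).tolist())
    w=((hsv[...,1]<60)&(hsv[...,2]>100)).astype(np.uint8)*cv2.erode(card,np.ones((3,3)))
    out=[]
    for q in cv2.findContours(w,cv2.RETR_EXTERNAL,cv2.CHAIN_APPROX_NONE)[0]:
        m=np.zeros_like(sub); cv2.drawContours(m,[q],-1,1,-1)
        if m.sum()<40: continue
        ys,xs=np.nonzero(m); P=np.array([onz('top',x,y,.018,cal)[:2] for x,y in zip(xs,ys)])
        mu=P.mean(0); C=np.cov((P-mu).T); ev,V=np.linalg.eigh(C); a=np.arctan2(V[1,1],V[0,1])
        out.append((mu,a)); print(int(m.sum()),np.round([xs.mean(),ys.mean()],1),np.round(mu,4),'ang',round(a%np.pi,3),np.round(np.sqrt(12*ev),4))
    return out
if __name__=='__main__':
    im=manip.get_image('top'); cells_top(im)
    z=cv2.resize(im[110:230,210:340],None,fx=6,fy=5,interpolation=cv2.INTER_CUBIC)
    z=cv2.resize(im[115:225,215:345],None,fx=6,fy=5.4,interpolation=cv2.INTER_CUBIC); cv2.imwrite('pics/jigtop.png',z[:,:,::-1])
    s=manip.get_image('scene'); z=cv2.resize(s[130:260,280:420],None,fx=5,fy=4.6,interpolation=cv2.INTER_CUBIC); cv2.imwrite('pics/jigsc.png',z[:,:,::-1])
E
python3 meas.py
```

```text
card [[0.3796, -0.1466], [0.6388, -0.1599], [0.6275, -0.4112], [0.3675, -0.3959]]
110 [375.  221.4] [ 0.4445 -0.1987] ang 2.715 [0.0249 0.0449]
107 [421.7 218.1] [ 0.4507 -0.347 ] ang 2.727 [0.0244 0.0446]
105 [423.3 187.7] [ 0.5467 -0.3558] ang 2.892 [0.0241 0.0446]
109 [378.5 179. ] [ 0.5781 -0.2142] ang 2.748 [0.0249 0.0448]
```

View pics/jigtop.png

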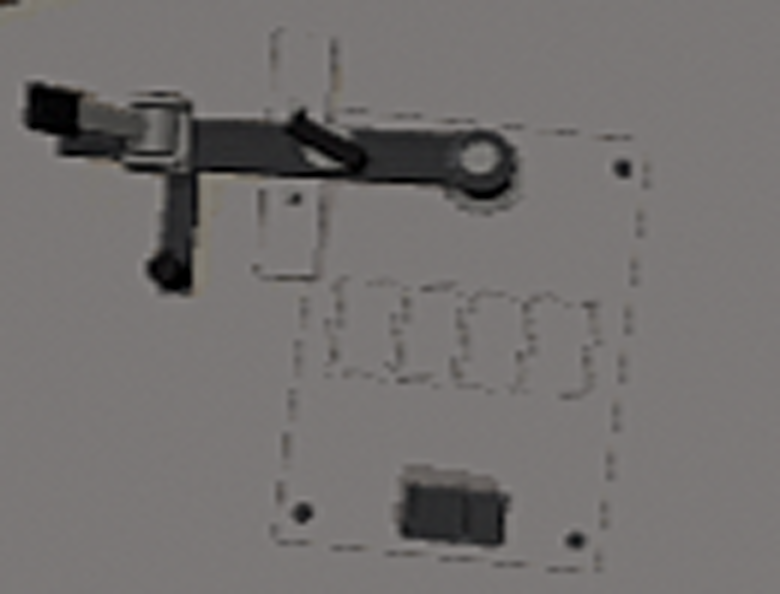

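View pics/jigsc.png

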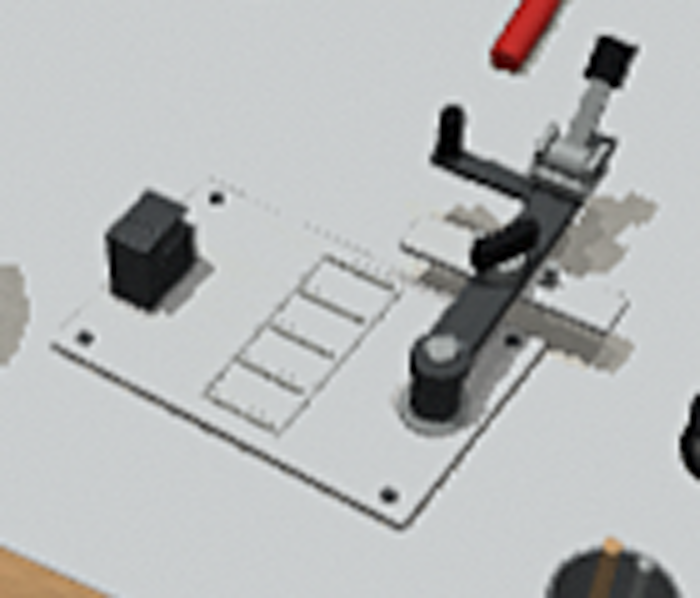

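```bash
cat >> h.py <<'E'
def yaw():
    s=manip.get_state(); q=s['ee_rot']; M=R.from_quat([q[1],q[2],q[3],q[0]]).as_matrix(); return np.arctan2(M[1,0],M[0,0]),M,np.array(s['position']),s
def go(x,y,z,yw,zd=None):
    """print turn and shift (after turn) needed"""
    a,M,p,s=yaw()
    t=-((yw-a+np.pi)%(2*np.pi)-np.pi)
    X=np.array([np.cos(yw),np.sin(yw),0]);Y=np.array([np.sin(yw),-np.cos(yw),0]);d=np.array([x,y,z])-p
    print('at',np.round(p,4),'yaw',round(a,3),'| turn',round(t,3),'shift x,y,z',np.round([d@X,d@Y,-d[2]],4),'shift in present axes',np.round(M.T@d,4),'F',np.round(s['contact_force'],1),'w',round(s['width'],4),'t',s['clock'])
E
python3 - <<'E'
from h import *
o,d=ray('wrist',320,195); a,M,p,s=yaw(); print(M.T@(o-p), M.T@d); go(.42,-.30,.23,-.4)
cal=manip.calibration('top')
P={}
for n,(x,y) in dict(h1=(303,513),h2=(575,541),h3=(622,168),c1=(272,540),c2=(600,570),c3=(648,135),hinge=(482,155)).items():
    P[n]=onz('top',x/6+215-.42,y/5.4+115-.4,.012,cal)[:2]; print(n,np.round(P[n],4))
E
```

```text
[ 0.00044963 -0.07020555 -0.1431357 ] [0.00130096 0.27617755 0.9611065 ]
at [ 0.2327 -0.5255  0.2309] yaw -1.154 | turn -0.754 shift x,y,z [ 0.0847 -0.2807  0.0009] shift in present axes [-0.1304 -0.2626  0.001 ] F [-1.   0.9  0.1] w 0.0851 t 0.25
h1 [0.4917 0.1465]
h2 [0.4713 0.0042]
h3 [ 0.6898 -0.0269]
c1 [0.4765 0.163 ]
c2 [ 0.454  -0.0085]
c3 [ 0.7089 -0.0412]
hinge [0.6993 0.047 ]
```

Call:
{"method": "send_rows", "body": {
  "increments": [
    [1,0,0,0,-0.186],
    [1,0,0,0,-0.186],
    [1,0,0,0,-0.186],
    [1,0,0,0,-0.186],
    [1,0.05,-0.06,0,0],
    [1,0.05,-0.06,0,0],
    [1,0.05,-0.06,0,0],
    [1,0,0,0,0]
  ]
}}

```text
clock: 1.25
position: [0.404, -0.439, 0.2311]
ee_rot: [-0.001, 0.98, -0.201, 0.001]
contact_force: [-0.6, -1.1, 1.3]
width: 0.0857
```

Run:
```python
from h import *
go(.45,-.40,.23,-.4)
snap('wrist','w1')
```

```text
at [ 0.404  -0.439   0.2311] yaw -0.404 | turn -0.004 shift x,y,z [ 0.0272 -0.0539  0.0011] shift in present axes [ 0.027  -0.054   0.0012] F [-0.6 -1.1  1.3] w 0.0857 t 1.25
```

View pics/w1.png

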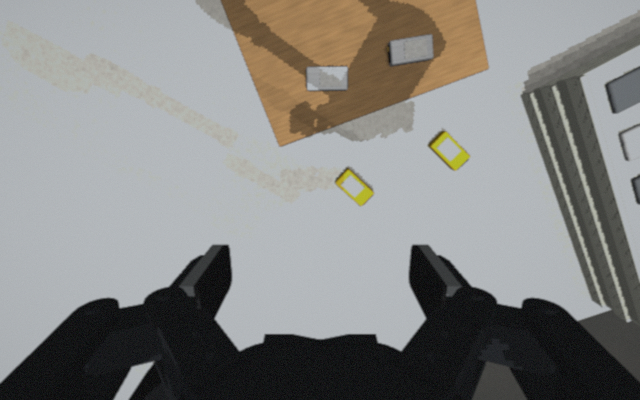

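The wrist view shows two cells near (327,78) and (411,49) and the yellow ones off the card. I'll move forward to bring all four into view.

Call:
{"method": "send_rows", "body": {
  "increments": [
    [1,0.02,-0.06,0,0],
    [1,0.02,-0.06,0,0],
    [1,0,0,0,0],
    [1,0,0,0,0]
  ]
}}

```text
clock: 1.8
position: [0.4828, -0.3495, 0.2312]
ee_rot: [0.001, 0.979, -0.204, -0.0]
contact_force: [-0.3, -0.6, 0.4]
width: 0.0853
```

Run:
```python
from h import *
go(.45,-.40,.23,-.4)
snap('wrist','w2')
```

```text
at [ 0.4828 -0.3495  0.2312] yaw -0.41 | turn -0.01 shift x,y,z [-0.0106  0.0593  0.0012] shift in present axes [-0.0099  0.0594  0.0013] F [-0.3 -0.6  0.4] w 0.0853 t 1.8
```

View pics/w2.png

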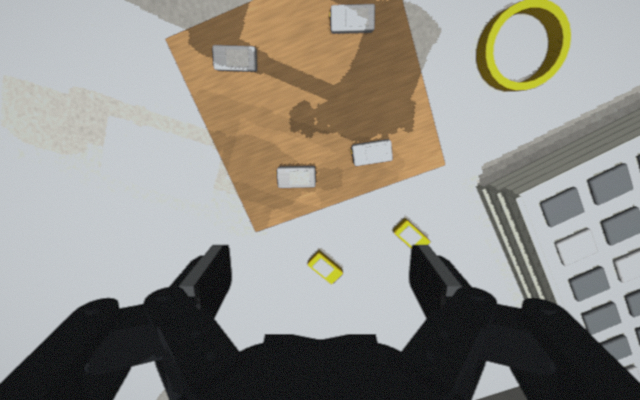

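All four cells are visible, near (296,177), (372,153), (235,58) and (353,18). I'll measure them and compare with the top camera.

```bash
cat > mw.py <<'E'
from h import *
def cells_wrist(im,cal,zt=.018,amin=300,roi=None):
    hsv=cv2.cvtColor(im,cv2.COLOR_RGB2HSV)
    brown=((hsv[...,0]>3)&(hsv[...,0]<22)&(hsv[...,1]>70)).astype(np.uint8)
    brown[240:]=0
    cs=cv2.findContours(brown,cv2.RETR_EXTERNAL,cv2.CHAIN_APPROX_NONE)[0]
    c=max(cs,key=cv2.contourArea)
    card=np.zeros_like(brown); cv2.drawContours(card,[cv2.convexHull(c)],-1,1,-1)
    card=cv2.erode(card,np.ones((5,5)))
    w=((hsv[...,1]<60)).astype(np.uint8)*card
    w=cv2.morphologyEx(w,cv2.MORPH_OPEN,np.ones((3,3)))
    out=[]
    for q in cv2.findContours(w,cv2.RETR_EXTERNAL,cv2.CHAIN_APPROX_NONE)[0]:
        if cv2.contourArea(q)<amin: continue
        m=np.zeros_like(w); cv2.drawContours(m,[q],-1,1,-1)
        # top face = bright part relative to the median in the blob
        v=hsv[...,2]; med=np.median(v[m>0]); m2=(m>0)&(v>med*0.8)
        for mm in (m>0,m2):
            ys,xs=np.nonzero(mm); P=np.array([onz('wrist',x,y,zt,cal)[:2] for x,y in zip(xs,ys)],np.float32)
            r=cv2.minAreaRect(P*1000); b=cv2.boxPoints(r); e=b[1]-b[0]; f=b[2]-b[1]; l=e if e@e>f@f else f
            print(np.round([xs.mean(),ys.mean()],0),'mean',np.round(P.mean(0),4),'rect',np.round(np.array(r[0])/1000,4),np.round(sorted(r[1]),1),'ang',round(np.arctan2(l[1],l[0])%np.pi,3))
if __name__=='__main__':
    cal=manip.calibration('wrist'); im=manip.get_image('wrist'); cells_wrist(im,cal)
E
python3 mw.py
python3 - <<'E'
import cv2
im=cv2.imread('pics/w2.png'); cv2.imwrite('pics/w2z.png',cv2.resize(im[130:200,260:420],None,fx=5,fy=5,interpolation=cv2.INTER_CUBIC))
E
```

```text
[296. 176.] mean [ 0.4524 -0.347 ] rect [ 0.4523 -0.3473] [26.  46.4] ang 2.73
[296. 177.] mean [ 0.4516 -0.3478] rect [ 0.4515 -0.3483] [23.6 44.5] ang 2.73
[372. 152.] mean [ 0.5474 -0.3562] rect [ 0.5472 -0.3561] [26.5 47.2] ang 2.895
[373. 153.] mean [ 0.548  -0.3573] rect [ 0.548  -0.3574] [24.2 45.2] ang 2.889
[234.  57.] mean [ 0.4467 -0.2001] rect [ 0.4465 -0.2001] [26.  47.9] ang 2.701
[233.  57.] mean [ 0.4456 -0.1992] rect [ 0.4459 -0.1994] [24.  46.2] ang 2.73
[352.  17.] mean [ 0.5786 -0.2155] rect [ 0.5783 -0.2156] [26.9 46.7] ang 2.768
[351.  17.] mean [ 0.5781 -0.2145] rect [ 0.5784 -0.2144] [24.4 43.4] ang 2.762
```

View pics/w2z.png

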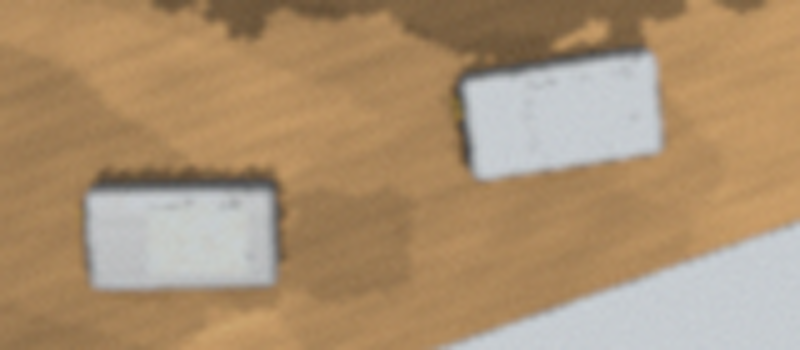

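```bash
python3 -c "
from h import *
go(.4515,-.348,.10,-.412)"
```

```text
at [ 0.4825 -0.3501  0.2313] yaw -0.412 | turn -0.0 shift x,y,z [-0.0292  0.0105  0.1313] shift in present axes [-0.0292  0.0104  0.1313] F [0.3 0.3 0.8] w 0.0853 t 1.9
```

Call:
{"method": "send_rows", "body": {
  "increments": [
    [0.7,-0.015,0.005,0.06,0],
    [0.7,-0.014,0.005,0.06,0],
    [0.7,0,0,0.05,0],
    [0.7,0,0,0.03,0],
    [0.7,0,0,0,0]
  ]
}}

```text
clock: 2.52
position: [0.4506, -0.3461, 0.0291]
ee_rot: [-0.001, 0.979, -0.205, -0.003]
contact_force: [0.2, -0.4, -0.1]
width: 0.06
```

```bash
python3 -c "
from h import *
go(.4515,-.348,.005,-.412); snap('wrist','w3')"
```

```text
at [ 0.4506 -0.3461  0.0291] yaw -0.412 | turn -0.0 shift x,y,z [0.0016 0.0014 0.0241] shift in present axes [0.0017 0.0014 0.0241] F [ 0.2 -0.4 -0.1] w 0.06 t 2.525
```

View pics/w3.png

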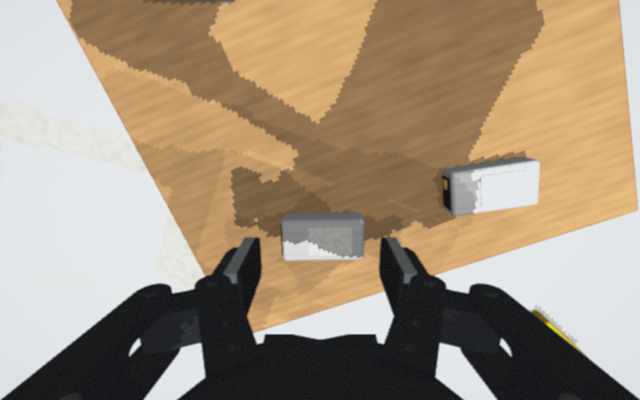

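The cell at (323,237) is centred between the fingers. I'll descend and grip.

Call:
{"method": "send_rows", "body": {
  "increments": [
    [0.7,0.001,0.001,0.016,0],
    [0.7,0,0,0.008,0],
    [0.4,0,0,0,0],
    [0.4,0,0,0,0],
    [0.4,0,0,0,0]
  ],
  "squeeze": 60
}}

```text
clock: 3.2
position: [0.454, -0.3475, 0.0076]
ee_rot: [0.0, 0.979, -0.203, 0.0]
contact_force: [0.2, -0.2, -1.0]
width: 0.0444
```

```bash
python3 -c "
from h import *
go(.5,-.15,.15,-.13); snap('wrist','w4')"
```

```text
at [ 0.454  -0.3475  0.0076] yaw -0.41 | turn -0.28 shift x,y,z [ 0.02   -0.2018 -0.1424] shift in present axes [-0.0364 -0.1995 -0.1425] F [ 0.2 -0.2 -1. ] w 0.0444 t 3.2
```

View pics/w4.png

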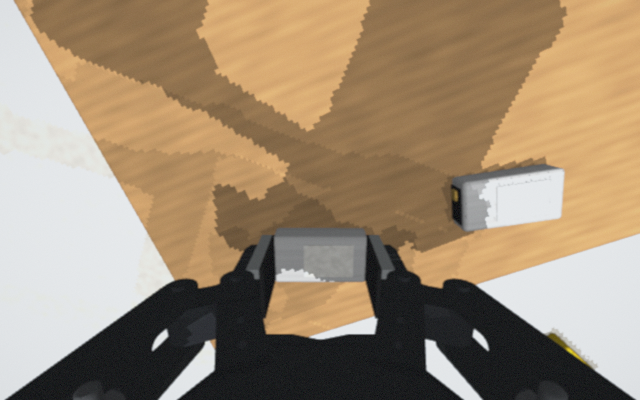

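Call:
{"method": "send_rows", "body": {
  "increments": [
    [0.4,0,0,-0.04,0],
    [0.4,0,0,-0.06,-0.14],
    [0.4,0,0,-0.06,-0.14],
    [0.4,0.01,-0.06,-0.03,0],
    [0.4,0.01,-0.06,0,0],
    [0.4,0.01,-0.06,0,0],
    [0.4,0.01,-0.06,0,0],
    [0.4,0,0,0,0]
  ]
}}

```text
clock: 4.25
position: [0.5236, -0.115, 0.1951]
ee_rot: [-0.001, 0.998, -0.062, 0.0]
contact_force: [-0.7, -2.1, -1.1]
width: 0.044
```

```bash
python3 -c "
from h import *
import json
go(.5,-.15,.15,-.13); c=manip.calibration('wrist'); np.save('pics/w5cal.npy',c,allow_pickle=True); snap('wrist','w5')"
```

```text
at [ 0.5236 -0.115   0.1951] yaw -0.124 | turn 0.006 shift x,y,z [-0.0189  0.0378  0.0451] shift in present axes [-0.0191  0.0378  0.045 ] F [-0.7 -2.1 -1.1] w 0.044 t 4.25
```

View pics/w5.png

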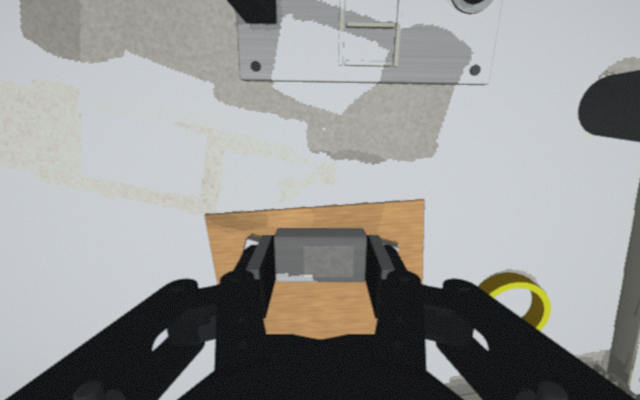

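Cell held, and the lower part of the jig is visible: holes at (256,67) and (475,70), with the nest from x=340 to 398. I'll move 12 cm further.

Call:
{"method": "send_rows", "body": {
  "increments": [
    [0.4,0,-0.06,0,0],
    [0.4,0,-0.06,0,0],
    [0.4,0,0,0,0],
    [0.4,0,0,0,0]
  ]
}}

```text
clock: 4.8
position: [0.5386, -0.0016, 0.1949]
ee_rot: [0.001, 0.998, -0.065, -0.0]
contact_force: [0.3, 0.7, 0.4]
width: 0.0445
```

```bash
python3 -c "
from h import *
go(.5,-.15,.15,-.13); c=manip.calibration('wrist'); np.save('pics/w6cal.npy',c,allow_pickle=True); im=snap('wrist','w6')
cv2.imwrite('pics/w6z.png',cv2.resize(im[0:220,210:500,::-1],None,fx=2.7,fy=2.7,interpolation=cv2.INTER_CUBIC))"
```

```text
at [ 0.5386 -0.0016  0.1949] yaw -0.13 | turn -0.0 shift x,y,z [-0.0191  0.1522  0.0449] shift in present axes [-0.019   0.1521  0.0451] F [0.3 0.7 0.4] w 0.0445 t 4.8
```

View pics/w6z.png

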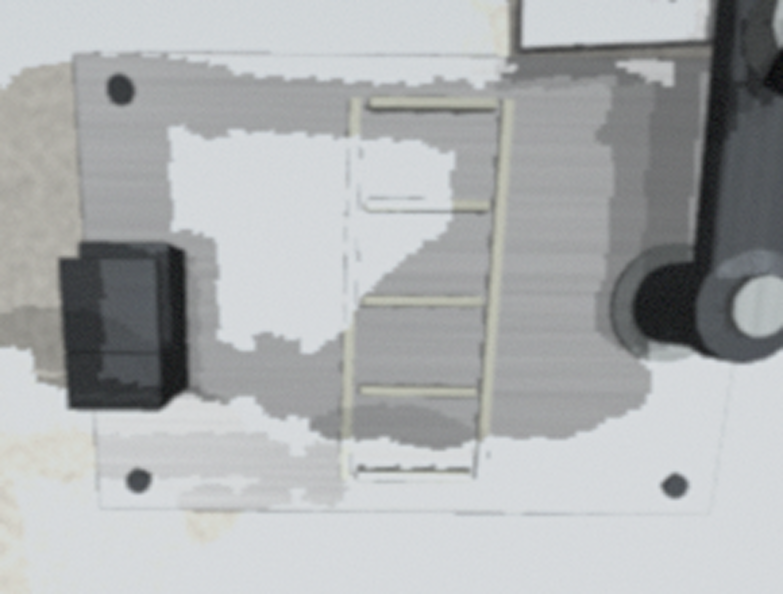

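Run:
```python
from h import *
cal=np.load('pics/w6cal.npy',allow_pickle=True).item()
f=lambda x,y,z:onz('wrist',x/2.7+210-.3,y/2.7-.3,z,cal)[:2]
print('ribs')
for a,b,y in [(370,497,103),(365,490,206),(362,483,301),(358,478,391),(357,470,469)]:
    p,q=f(a,y,.019),f(b,y,.019); print(np.round(p,4),np.round(q,4),np.round((p+q)/2,4),round(np.linalg.norm(q-p),4),np.arctan2(*(q-p)[::-1]).round(3))
print('rails L,R')
for pts in ([(355,105),(352,290),(346,470)],[(506,105),(495,290),(483,440)]):
    P=[f(*p,.015) for p in pts]; print(np.round(P,4).tolist(), np.arctan2(*(P[2]-P[0])[::-1]).round(3)-np.pi/2)
print('holes/corners')
for n,p in dict(h1=(120,89),h2=(138,480),h3=(675,485),c1=(75,55),c2=(101,508),c3=(710,513)).items(): print(n,np.round(f(*p,.012),4))
```

```text
ribs
[0.5818 0.1285] [0.6265 0.1226] [0.6042 0.1256] 0.0451 -0.13
[0.5764 0.0948] [0.6219 0.0888] [0.5991 0.0918] 0.0458 -0.13
[0.5717 0.0615] [0.6171 0.0556] [0.5944 0.0586] 0.0458 -0.13
[0.5665 0.0281] [0.6129 0.0221] [0.5897 0.0251] 0.0468 -0.13
[ 0.5627 -0.0027] [ 0.6076 -0.0085] [ 0.5851 -0.0056] 0.0453 -0.13
rails L,R
[[0.5768, 0.1293], [0.5686, 0.066], [0.5584, -0.0034]] -3.2797963267948966
[[0.6307, 0.1222], [0.6228, 0.0589], [0.6144, 0.0017]] -3.2757963267948966
holes/corners
h1 [0.4935 0.1461]
h2 [0.4733 0.0029]
h3 [ 0.6921 -0.0279]
c1 [0.4796 0.1589]
c2 [ 0.4559 -0.0068]
c3 [ 0.7065 -0.0418]
```

```bash
cat >> h.py <<'E'
JC=np.array([.5947,.0588]); JY=-0.138
def j2w(x,y): c,s=np.cos(JY),np.sin(JY); return JC+np.array([c*x-s*y,s*x+c*y])
def w2j(p): c,s=np.cos(JY),np.sin(JY); d=np.asarray(p)[:2]-JC; return np.array([c*d[0]+s*d[1],-s*d[0]+c*d[1]])
E
python3 - <<'E'
from h import *
cal=np.load('pics/w6cal.npy',allow_pickle=True).item()
f=lambda x,y,z:onz('wrist',x/2.7+210-.3,y/2.7-.3,z,cal)[:2]
print('foot edge',[(np.round(w2j(f(*p,z)),4)).tolist() for p in [(516,48),(700,45)] for z in (.035,.05)])
print('hinge top',w2j(f(768,307,.078)), w2j(f(768,307,.09)))
for y in (.051,.017,-.017,-.051):
    q=j2w(0,y); print(y); go(*q,.06,JY)
E
```

```text
foot edge [[0.0243, 0.0809], [0.0207, 0.077], [0.0851, 0.0822], [0.0786, 0.0783]]
hinge top [ 0.09779985 -0.00071611] [ 0.09108512 -0.00056326]
0.051
at [ 0.5386 -0.0019  0.1949] yaw -0.131 | turn 0.007 shift x,y,z [ 0.0472 -0.1189  0.1349] shift in present axes [ 0.048  -0.1187  0.1347] F [-0.4 -0.4 -1.2] w 0.0443 t 4.85
0.017
at [ 0.5386 -0.0019  0.1949] yaw -0.131 | turn 0.007 shift x,y,z [ 0.0472 -0.0849  0.1349] shift in present axes [ 0.0477 -0.0847  0.1348] F [-0.4 -0.4 -1.2] w 0.0443 t 4.85
-0.017
at [ 0.5386 -0.0019  0.1949] yaw -0.131 | turn 0.007 shift x,y,z [ 0.0472 -0.0509  0.1349] shift in present axes [ 0.0475 -0.0507  0.1348] F [-0.4 -0.4 -1.2] w 0.0443 t 4.85
-0.051
at [ 0.5386 -0.0019  0.1949] yaw -0.131 | turn 0.007 shift x,y,z [ 0.0472 -0.0169  0.1349] shift in present axes [ 0.0473 -0.0167  0.1348] F [-0.4 -0.4 -1.2] w 0.0443 t 4.85
```

Call:
{"method": "send_rows", "body": {
  "increments": [
    [0.4,0.024,-0.06,0.02,0.007],
    [0.4,0.023,-0.059,0.03,0],
    [0.4,0,0,0.05,0],
    [0.4,0,0,0.035,0],
    [0.4,0,0,0,0],
    [0.4,0,0,0,0]
  ]
}}

```text
clock: 5.6
position: [0.5968, 0.0998, 0.066]
ee_rot: [-0.0, 0.998, -0.069, 0.001]
contact_force: [-0.8, 0.3, -0.5]
width: 0.0441
```

```bash
python3 -c "
from h import *
go(*j2w(0,.051),.016,JY); im=snap('wrist','w7')"
```

```text
at [0.5968 0.0998 0.066 ] yaw -0.139 | turn -0.001 shift x,y,z [ 0.0036 -0.0101  0.05  ] shift in present axes [ 0.0035 -0.0101  0.05  ] F [-0.8  0.3 -0.5] w 0.0441 t 5.6
```

View pics/w7.png

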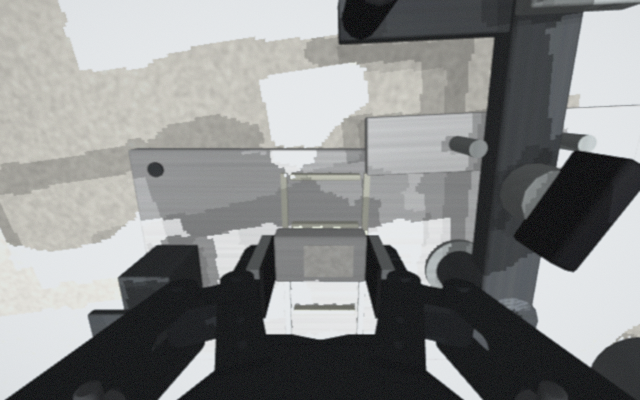

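Call:
{"method": "send_rows", "body": {
  "increments": [
    [0.4,0.003,-0.01,0.018,0],
    [0.4,0,0,0.018,0],
    [0.4,0,0,0,0],
    [0.4,0,0,0,0]
  ]
}}

```text
clock: 6.15
position: [0.6003, 0.111, 0.0291]
ee_rot: [-0.0, 0.998, -0.068, 0.001]
contact_force: [0.2, 0.8, -0.4]
width: 0.0445
```

```bash
python3 -c "
from h import *
go(*j2w(0,.051),.016,JY); im=snap('wrist','w8')
cv2.imwrite('pics/w8z.png',cv2.resize(im[120:320,220:440,::-1],None,fx=3,fy=3,interpolation=cv2.INTER_CUBIC))"
```

```text
at [0.6003 0.111  0.0291] yaw -0.137 | turn 0.001 shift x,y,z [0.0017 0.0014 0.0131] shift in present axes [0.0016 0.0014 0.0131] F [ 0.2  0.8 -0.4] w 0.0445 t 6.15
```

View pics/w8z.png

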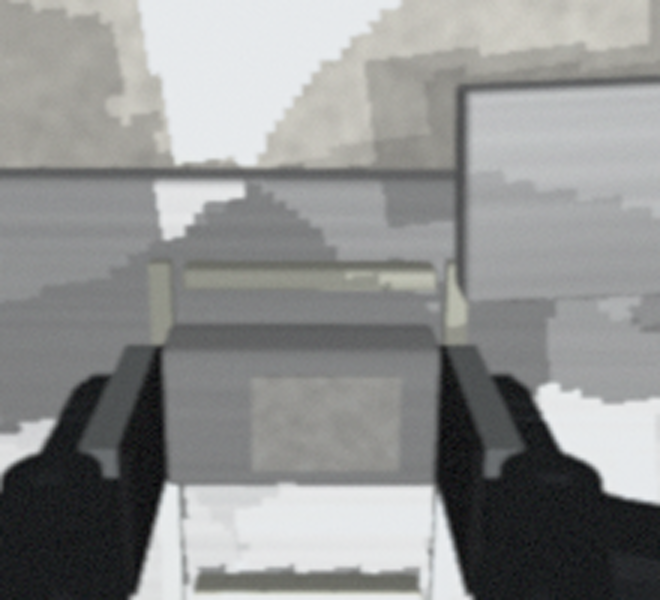

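```bash
cat > rel.py <<'E'
from h import *
def rel(u,v,z,cal=None):
    a,M,p,s=yaw(); q=onz('wrist',u,v,z,cal); return M.T@(q-p)
E
python3 - <<'E'
from rel import *
f=lambda x,y:(x/3+220-.3,y/3+120-.3)
dz=.0132
print('ribs', rel(*f(310,275),.019), rel(*f(310,580),.019))
print('rails',rel(*f(160,300),.015), rel(*f(453,300),.015))
zt=.026+dz
print('cell top', rel(*f(302,347),zt), rel(*f(302,483),zt), rel(*f(163,415),zt), rel(*f(440,415),zt))
E
```

```text
ribs [ 0.00189629 -0.01645893  0.01037172] [0.00207461 0.04796479 0.01035554]
rails [-0.02595955 -0.01016885  0.01432777] [ 0.0285832  -0.01012535  0.01441067]
cell top [ 0.00042354 -0.01130923 -0.00983186] [ 0.00043104  0.01337044 -0.00983815] [-0.02232426  0.00071994 -0.00986951] [ 0.02302906  0.00076861 -0.00980058]
```

Call:
{"method": "send_rows", "body": {
  "increments": [
    [0.4,0.0012,0.0008,0.004,0],
    [0.4,0,0,0.006,0],
    [0.4,0,0,0.002,0],
    [0.4,0,0,0,0]
  ]
}}

```text
clock: 6.7
position: [0.6006, 0.1096, 0.0164]
ee_rot: [0.0, 0.998, -0.068, -0.0]
contact_force: [-0.5, 0.7, -0.4]
width: 0.0437
```

```bash
python3 -c "
from h import *
go(*j2w(0,.051),.016,JY); im=snap('wrist','w9')
cv2.imwrite('pics/w9z.png',cv2.resize(im[120:320,220:440,::-1],None,fx=3,fy=3,interpolation=cv2.INTER_CUBIC))"
```

```text
at [0.6006 0.1096 0.0164] yaw -0.137 | turn 0.001 shift x,y,z [0.0012 0.0002 0.0004] shift in present axes [0.0012 0.0002 0.0004] F [-0.5  0.7 -0.4] w 0.0437 t 6.7
```

View pics/w9z.png

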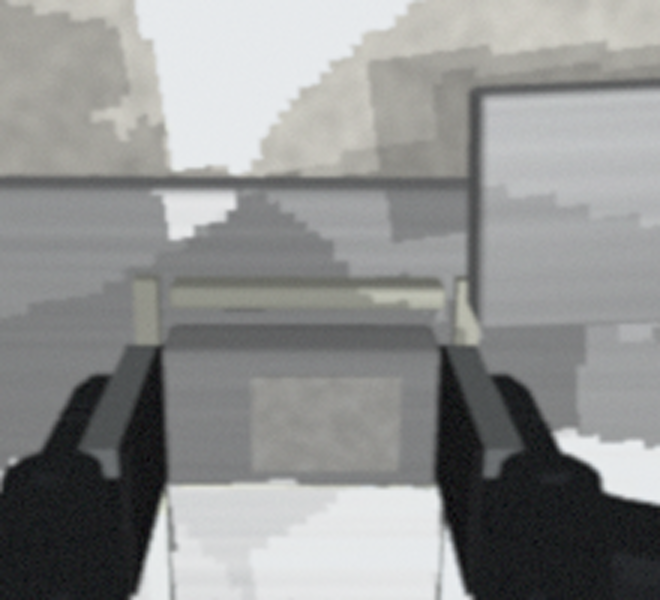

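The cell is inside the slot, between the rails and behind the rib. I'll release it.

Call:
{"method": "send_rows", "body": {
  "increments": [
    [0.4,0.0005,0,0.001,0],
    [0.72,0,0,0,0],
    [0.72,0,0,0,0],
    [0.72,0,0,-0.03,0],
    [0.72,0,0,-0.06,0],
    [0.72,0,0,-0.05,0],
    [0.72,0,0.06,0,0]
  ]
}}

```text
clock: 7.62
position: [0.5972, 0.0526, 0.1611]
ee_rot: [-0.001, 0.998, -0.066, 0.006]
contact_force: [0.7, -0.6, -1.0]
width: 0.0616
```

```bash
python3 -c "
from h import *
go(.446,-.1995,.11,-.42); im=snap('wrist','w10')
import meas; meas.cells_top()"
```

```text
at [0.5972 0.0526 0.1611] yaw -0.132 | turn 0.288 shift x,y,z [-0.0353  0.2918  0.0511] shift in present axes [-0.1175  0.2699  0.0489] F [ 0.7 -0.6 -1. ] w 0.0616 t 7.625
card [[0.3798, -0.1466], [0.6388, -0.1599], [0.6276, -0.41], [0.3677, -0.3946]]
110 [375.  221.5] [ 0.4443 -0.1986] ang 2.739 [0.0249 0.0445]
106 [423.3 187.7] [ 0.5467 -0.3559] ang 2.894 [0.0244 0.0444]
109 [378.5 179. ] [ 0.5781 -0.2142] ang 2.748 [0.0249 0.0448]
```

View pics/w10.png

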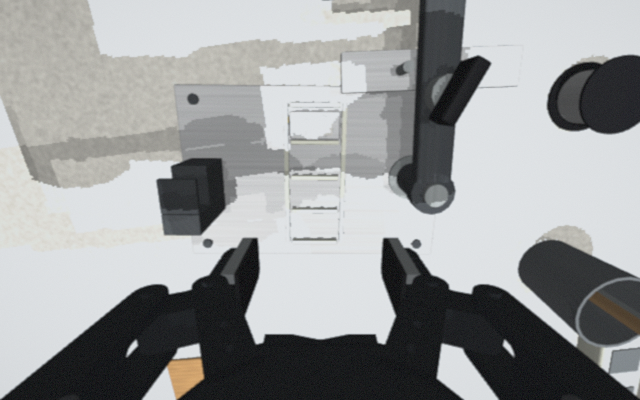

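Cell 1 is seated in the top slot at (315,125). Next is cell C.

Call:
{"method": "send_rows", "body": {
  "increments": [
    [0.7,0,0,0,0.144],
    [0.7,0,0,0,0.144],
    [0.7,-0.007,0.0585,0,0],
    [0.7,-0.007,0.0585,0,0],
    [0.7,-0.007,0.0585,0,0],
    [0.7,-0.007,0.0585,0.005,0],
    [0.7,-0.007,0.0585,0.01,0],
    [0.7,0,0,0.05,0]
  ]
}}

```text
clock: 8.72
position: [0.4414, -0.2068, 0.0926]
ee_rot: [0.002, 0.977, -0.214, 0.004]
contact_force: [1.2, 0.4, -0.9]
width: 0.0598
```

```bash
python3 -c "
from h import *
go(.446,-.1995,.03,-.41)"
```

```text
at [ 0.4414 -0.2068  0.0926] yaw -0.431 | turn -0.021 shift x,y,z [ 0.0013 -0.0085  0.0626] shift in present axes [ 0.0006 -0.0086  0.0626] F [ 1.2  0.4 -0.9] w 0.0598 t 8.725
```

Call:
{"method": "send_rows", "body": {
  "increments": [
    [0.7,0.001,-0.0085,0.03,-0.018],
    [0.7,0,0,0.03,0],
    [0.7,0,0,0,0],
    [0.7,0,0,0,0]
  ]
}}

```text
clock: 9.22
position: [0.4457, -0.1948, 0.0314]
ee_rot: [0.0, 0.979, -0.202, 0.001]
contact_force: [-0.4, -0.2, 0.5]
width: 0.0597
```

```bash
python3 -c "
from h import *
go(.446,-.1995,.0065,-.41); im=snap('wrist','w11')"
```

```text
at [ 0.4457 -0.1948  0.0314] yaw -0.407 | turn 0.003 shift x,y,z [0.0022 0.0042 0.0249] shift in present axes [0.0021 0.0042 0.0249] F [-0.4 -0.2  0.5] w 0.0597 t 9.225
```

View pics/w11.png

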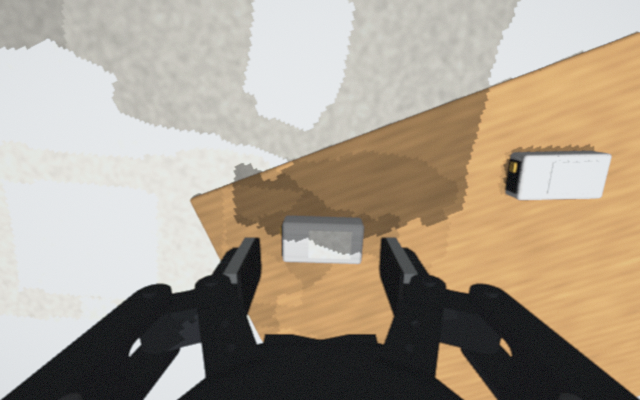

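Call:
{"method": "send_rows", "body": {
  "increments": [
    [0.7,0.001,0.0025,0.016,0],
    [0.7,0,0,0.008,0],
    [0.4,0,0,0,0],
    [0.4,0,0,0,0],
    [0.4,0,0,0,0],
    [0.4,0,0,-0.05,0],
    [0.4,0,0,-0.05,-0.14],
    [0.4,0,0,0,-0.14]
  ]
}}

```text
clock: 10.28
position: [0.4477, -0.1989, 0.1108]
ee_rot: [0.002, 0.998, -0.061, 0.004]
contact_force: [0.4, -0.2, -1.3]
width: 0.044
```

```bash
python3 -c "
from h import *
go(*j2w(0,.017),.1,JY)"
```

```text
at [ 0.4477 -0.1989  0.1108] yaw -0.122 | turn 0.016 shift x,y,z [ 0.1102 -0.2924  0.0108] shift in present axes [ 0.1147 -0.2907  0.0106] F [ 0.4 -0.2 -1.3] w 0.044 t 10.275
```

Call:
{"method": "send_rows", "body": {
  "increments": [
    [0.4,0.023,-0.057,0,0.014],
    [0.4,0.023,-0.057,0,0],
    [0.4,0.023,-0.057,0,0],
    [0.4,0.023,-0.057,0,0],
    [0.4,0.018,-0.057,0,0],
    [0.4,0,-0.007,0.04,0],
    [0.4,0,0,0.03,0],
    [0.4,0,0,0,0]
  ]
}}

```text
clock: 11.28
position: [0.5917, 0.0772, 0.0343]
ee_rot: [0.0, 0.998, -0.07, -0.003]
contact_force: [-0.4, -0.4, -1.8]
width: 0.0441
```

```bash
python3 -c "
from h import *
go(*j2w(0,.017),.029,JY)"
```

```text
at [0.5917 0.0772 0.0343] yaw -0.14 | turn -0.002 shift x,y,z [0.0055 0.0008 0.0053] shift in present axes [0.0055 0.0008 0.0053] F [-0.4 -0.4 -1.8] w 0.0441 t 11.275
```

Call:
{"method": "send_rows", "body": {
  "increments": [
    [0.4,0.005,0.0008,0.005,0],
    [0.4,0,0,0,0],
    [0.4,0,0,0,0]
  ]
}}

```text
clock: 11.65
position: [0.5997, 0.075, 0.0328]
ee_rot: [-0.0, 0.997, -0.071, 0.001]
contact_force: [1.3, -0.7, -0.8]
width: 0.0441
```

```bash
cat > look.py <<'E'
from rel import *
import sys
name=sys.argv[1]; y=float(sys.argv[2])
go(*j2w(0,y),.0155,JY); im=snap('wrist',name)
cv2.imwrite('pics/'+name+'z.png',cv2.resize(im[120:320,220:440,::-1],None,fx=3,fy=3,interpolation=cv2.INTER_CUBIC))
E
python3 look.py w12 .017
```

```text
at [0.5997 0.075  0.0328] yaw -0.142 | turn -0.004 shift x,y,z [-0.0028 -0.0003  0.0173] shift in present axes [-0.0028 -0.0002  0.0173] F [ 1.3 -0.7 -0.8] w 0.0441 t 11.65
```

View pics/w12z.png

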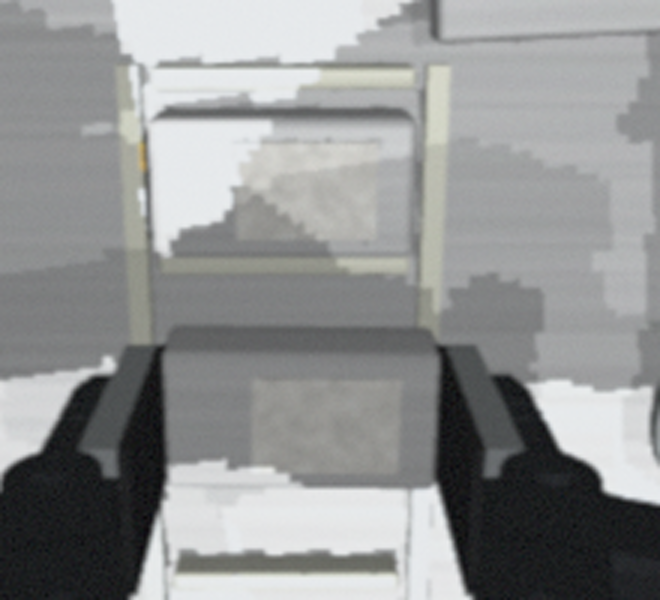

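Run:
```python
from rel import *
f=lambda x,y:(x/3+220-.3,y/3+120-.3)
print('rib', rel(*f(290,267),.019)); print('rails',rel(*f(140,300),.015), rel(*f(430,300),.015), rel(*f(130,150),.015), rel(*f(437,150),.015))
go(*j2w(0,.017),.0155,JY)
```

```text
rib [-0.00177658 -0.01687413  0.01363039]
rails [-0.03033651 -0.00893115  0.01758237] [ 0.02475887 -0.00888984  0.01767208] [-0.03071263 -0.03787438  0.0175873 ] [ 0.02487428 -0.03785133  0.01767781]
at [0.5995 0.0751 0.0326] yaw -0.142 | turn -0.004 shift x,y,z [-0.0025 -0.0002  0.0171] shift in present axes [-0.0026 -0.0002  0.0171] F [ 0.9  1.1 -0.4] w 0.0441 t 11.7
```

Call:
{"method": "send_rows", "body": {
  "increments": [
    [0.4,-0.003,-0.0005,0.004,0],
    [0.4,0,0,0.006,0],
    [0.4,0,0,0.004,0],
    [0.4,0,0,0,0]
  ]
}}

```text
clock: 12.2
position: [0.5957, 0.0763, 0.0171]
ee_rot: [0.0, 0.998, -0.07, -0.001]
contact_force: [-0.2, -0.0, -1.3]
width: 0.044
```

```bash
python3 look.py w13 .017
```

```text
at [0.5957 0.0763 0.0171] yaw -0.141 | turn -0.003 shift x,y,z [0.0014 0.0004 0.0016] shift in present axes [0.0014 0.0004 0.0016] F [-0.2 -0.  -1.3] w 0.044 t 12.2
```

View pics/w13z.png

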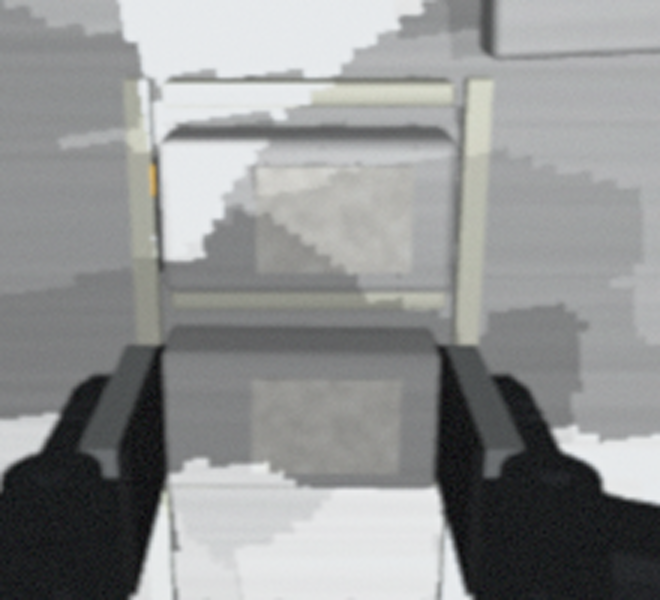

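Call:
{"method": "send_rows", "body": {
  "increments": [
    [0.4,0.0012,0,0.0015,0],
    [0.4,0,0,0.0005,0],
    [0.72,0,0,0,0],
    [0.72,0,0,0,0],
    [0.72,0,0,-0.03,0],
    [0.72,0,0,-0.06,0],
    [0.72,0,0,-0.05,0],
    [0.72,0,0.06,0,0]
  ]
}}

```text
clock: 13.25
position: [0.5929, 0.0189, 0.161]
ee_rot: [-0.001, 0.998, -0.068, 0.006]
contact_force: [1.5, -0.7, 0.6]
width: 0.0616
```

```bash
python3 -c "
from h import *
go(.578,-.215,.11,-.38); im=snap('wrist','w14')
import meas; meas.cells_top()"
```

```text
at [0.5929 0.0189 0.161 ] yaw -0.135 | turn 0.245 shift x,y,z [0.0729 0.2228 0.051 ] shift in present axes [0.0162 0.2339 0.0508] F [ 1.5 -0.7  0.6] w 0.0616 t 13.25
card [[0.3797, -0.1466], [0.6388, -0.1599], [0.6276, -0.41], [0.3676, -0.3946]]
105 [423.4 187.7] [ 0.5467 -0.356 ] ang 2.904 [0.0241 0.0445]
109 [378.5 179. ] [ 0.5781 -0.2142] ang 2.748 [0.0249 0.0448]
```

View pics/w14.png

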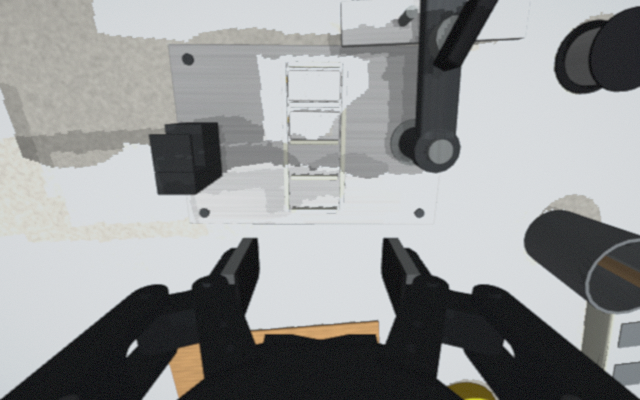

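Call:
{"method": "send_rows", "body": {
  "increments": [
    [0.7,0,0,0,0.125],
    [0.7,0,0,0,0.125],
    [0.7,0.018,0.056,0,0],
    [0.7,0.018,0.056,0,0],
    [0.7,0.018,0.056,0,0],
    [0.7,0.018,0.056,0.01,0],
    [0.7,0,0,0.05,0],
    [0.7,0,0,0,0]
  ]
}}

```text
clock: 14.35
position: [0.5666, -0.2167, 0.0919]
ee_rot: [-0.002, 0.981, -0.195, -0.005]
contact_force: [-0.3, 1.1, 0.4]
width: 0.0597
```

```bash
python3 -c "
from h import *
go(.578,-.215,.03,-.384)"
```

```text
at [ 0.5666 -0.2167  0.0919] yaw -0.393 | turn -0.009 shift x,y,z [ 0.01   -0.0059  0.0619] shift in present axes [ 0.0105 -0.0059  0.0618] F [-0.3  1.1  0.4] w 0.0597 t 14.35
```

Call:
{"method": "send_rows", "body": {
  "increments": [
    [0.7,0.01,-0.0059,0.03,-0.009],
    [0.7,0,0,0.03,0],
    [0.7,0,0,0,0],
    [0.7,0,0,0,0]
  ]
}}

```text
clock: 14.85
position: [0.5828, -0.216, 0.0376]
ee_rot: [0.0, 0.982, -0.189, 0.001]
contact_force: [-0.1, -0.7, 0.3]
width: 0.0596
```

```bash
python3 -c "
from h import *
go(.578,-.215,.0065,-.384); im=snap('wrist','w15')"
```

```text
at [ 0.5828 -0.216   0.0376] yaw -0.381 | turn 0.003 shift x,y,z [-0.0048  0.0008  0.0311] shift in present axes [-0.0049  0.0008  0.0311] F [-0.1 -0.7  0.3] w 0.0596 t 14.85
```

View pics/w15.png

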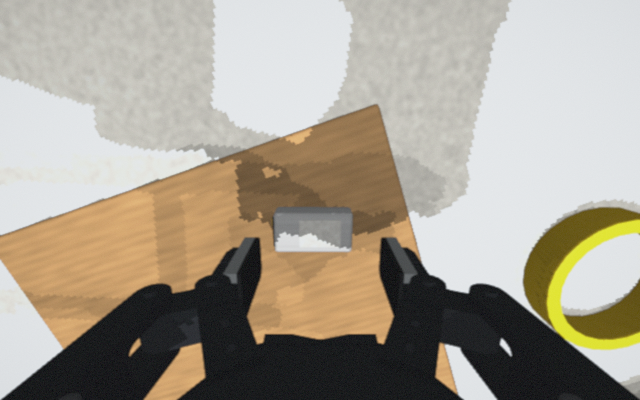

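Call:
{"method": "send_rows", "body": {
  "increments": [
    [0.7,-0.0045,0.0008,0.016,0],
    [0.7,0,0,0.014,0],
    [0.7,0,0,0,0],
    [0.4,0,0,0,0],
    [0.4,0,0,0,0],
    [0.4,0,0,0,0]
  ]
}}

```text
clock: 15.65
position: [0.5779, -0.2157, 0.0066]
ee_rot: [0.0, 0.982, -0.19, 0.001]
contact_force: [0.2, 0.1, 4.1]
width: 0.044
```

```bash
python3 -c "
from h import *
go(.578,-.215,.0065,-.384); im=snap('wrist','w16')"
```

```text
at [ 0.5779 -0.2157  0.0066] yaw -0.382 | turn 0.002 shift x,y,z [-0.0002 -0.0007  0.0001] shift in present axes [-0.0002 -0.0007  0.0001] F [0.2 0.1 4.1] w 0.044 t 15.65
```

View pics/w16.png

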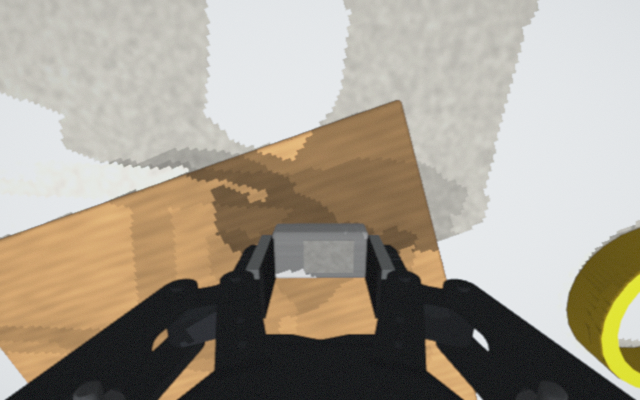

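Call:
{"method": "send_rows", "body": {
  "increments": [
    [0.4,0,0,-0.05,0],
    [0.4,0,0,-0.05,-0.122],
    [0.4,0,0,0,-0.122],
    [0.4,0,0,0,0]
  ]
}}

```text
clock: 16.2
position: [0.5768, -0.2152, 0.1059]
ee_rot: [0.0, 0.998, -0.07, 0.0]
contact_force: [-1.4, -0.3, -1.1]
width: 0.0441
```

```bash
python3 -c "
from h import *
go(*j2w(0,-.017),.1,JY)"
```

```text
at [ 0.5768 -0.2152  0.1059] yaw -0.139 | turn -0.001 shift x,y,z [-0.0199 -0.2568  0.0059] shift in present axes [-0.0203 -0.2568  0.0059] F [-1.4 -0.3 -1.1] w 0.0441 t 16.2
```

Call:
{"method": "send_rows", "body": {
  "increments": [
    [0.4,-0.005,-0.06,0,0],
    [0.4,-0.005,-0.06,0,0],
    [0.4,-0.005,-0.06,0,0],
    [0.4,-0.005,-0.06,0,0],
    [0.4,0,-0.017,0.03,0],
    [0.4,0,0,0.03,0],
    [0.4,0,0,0,0],
    [0.4,0,0,0,0]
  ]
}}

```text
clock: 17.2
position: [0.5928, 0.0417, 0.0458]
ee_rot: [0.0, 0.998, -0.07, -0.0]
contact_force: [0.8, -0.4, -1.0]
width: 0.0439
```

```bash
python3 look.py w17 -.017
```

```text
at [0.5928 0.0417 0.0458] yaw -0.139 | turn -0.001 shift x,y,z [-0.0005 -0.0002  0.0303] shift in present axes [-0.0005 -0.0002  0.0303] F [ 0.8 -0.4 -1. ] w 0.0439 t 17.2
```

View pics/w17z.png

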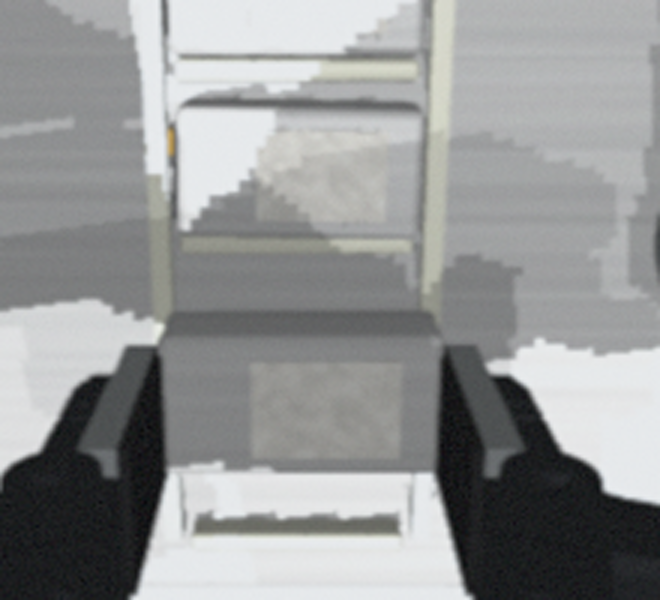

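Run:
```python
from rel import *
f=lambda x,y:(x/3+220-.3,y/3+120-.3)
print('rib', rel(*f(290,246),.019)); print('rails',rel(*f(161,250),.015), rel(*f(434,250),.015))
zt=yaw()[2][2]+.0098
print('cell',rel(*f(302,335),zt), rel(*f(302,470),zt))
```

```text
rib [-0.00192201 -0.01660108  0.02742463]
rails [-0.02814915 -0.01451649  0.0313884 ] [ 0.02726024 -0.01448354  0.03146499]
cell [ 0.00039507 -0.013371   -0.00979959] [ 0.00040288  0.01092763 -0.00979935]
```

Call:
{"method": "send_rows", "body": {
  "increments": [
    [0.4,-0.0003,0.0016,0.01,0],
    [0.4,0,0,0.01,0],
    [0.4,0,0,0.007,0],
    [0.4,0,0,0,0],
    [0.4,0,0,0,0]
  ]
}}

```text
clock: 17.88
position: [0.5922, 0.0405, 0.0187]
ee_rot: [0.0, 0.998, -0.069, 0.0]
contact_force: [-0.2, 0.3, -0.7]
width: 0.0442
```

```bash
python3 look.py w18 -.017
```

```text
at [0.5922 0.0405 0.0187] yaw -0.138 | turn -0.0 shift x,y,z [-0.0001 -0.0015  0.0032] shift in present axes [-0.0001 -0.0015  0.0032] F [-0.2  0.3 -0.7] w 0.0442 t 17.875
```

View pics/w18z.png

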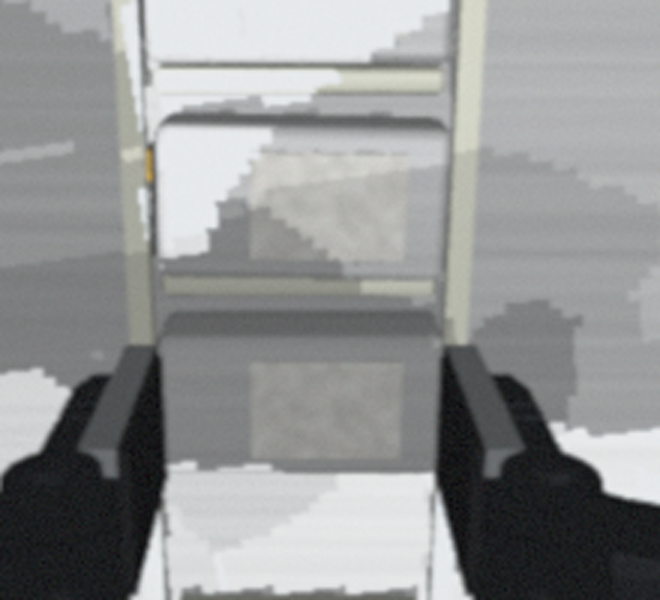

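Aligned. Lower, release and retreat.

Call:
{"method": "send_rows", "body": {
  "increments": [
    [0.4,0,0,0.002,0],
    [0.4,0,0,0.0015,0],
    [0.72,0,0,0,0],
    [0.72,0,0,0,0],
    [0.72,0,0,-0.03,0],
    [0.72,0,0,-0.06,0],
    [0.72,0,0,-0.05,0],
    [0.72,0,0.06,0,0]
  ]
}}

```text
clock: 18.92
position: [0.5879, -0.0169, 0.1605]
ee_rot: [-0.0, 0.998, -0.066, 0.006]
contact_force: [0.3, -1.5, -0.8]
width: 0.0617
```

```bash
python3 -c "
from h import *
go(.5475,-.357,.11,-.25); im=snap('wrist','w19')
import meas; meas.cells_top()"
```

```text
at [ 0.5879 -0.0169  0.1605] yaw -0.132 | turn 0.118 shift x,y,z [0.045  0.3395 0.0505] shift in present axes [0.0042 0.3425 0.0501] F [ 0.3 -1.5 -0.8] w 0.0617 t 18.925
card [[0.3797, -0.1466], [0.6388, -0.1599], [0.6276, -0.41], [0.3676, -0.3946]]
104 [423.3 187.6] [ 0.5469 -0.3557] ang 2.874 [0.0238 0.0444]
```

View pics/w19.png

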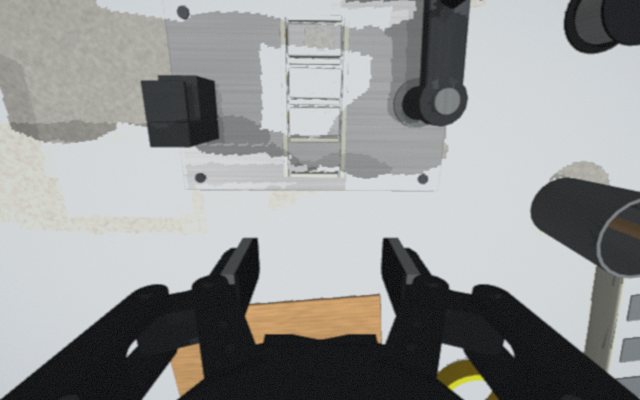

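Three seated. Now the last cell, B.

Call:
{"method": "send_rows", "body": {
  "increments": [
    [0.7,0,0,0,0.118],
    [0.7,0.008,0.058,0,0],
    [0.7,0.008,0.058,0,0],
    [0.7,0.008,0.058,0,0],
    [0.7,0.007,0.058,0,0],
    [0.7,0.007,0.056,0,0],
    [0.7,0.007,0.051,0.01,0],
    [0.7,0,0,0.05,0]
  ]
}}

```text
clock: 20.02
position: [0.5435, -0.3646, 0.0975]
ee_rot: [0.003, 0.992, -0.13, 0.004]
contact_force: [0.4, 1.3, -0.4]
width: 0.0601
```

```bash
python3 -c "
from h import *
go(.5475,-.357,.03,-.25)"
```

```text
at [ 0.5435 -0.3646  0.0975] yaw -0.261 | turn -0.011 shift x,y,z [ 0.002  -0.0083  0.0675] shift in present axes [ 0.0013 -0.0087  0.0674] F [ 0.4  1.3 -0.4] w 0.0601 t 20.025
```

Call:
{"method": "send_rows", "body": {
  "increments": [
    [0.7,0.002,-0.006,0.035,-0.008],
    [0.7,0,0,0.03,0],
    [0.7,0,0,0,0],
    [0.7,0,0,0,0]
  ]
}}

```text
clock: 20.52
position: [0.5457, -0.3534, 0.0312]
ee_rot: [0.0, 0.992, -0.124, 0.001]
contact_force: [0.7, -0.3, 0.2]
width: 0.0596
```

```bash
python3 -c "
from h import *
go(.5475,-.357,.0068,-.25); im=snap('wrist','w20')"
```

```text
at [ 0.5457 -0.3534  0.0312] yaw -0.248 | turn 0.002 shift x,y,z [0.0026 0.0031 0.0244] shift in present axes [0.0026 0.0031 0.0244] F [ 0.7 -0.3  0.2] w 0.0596 t 20.525
```

View pics/w20.png

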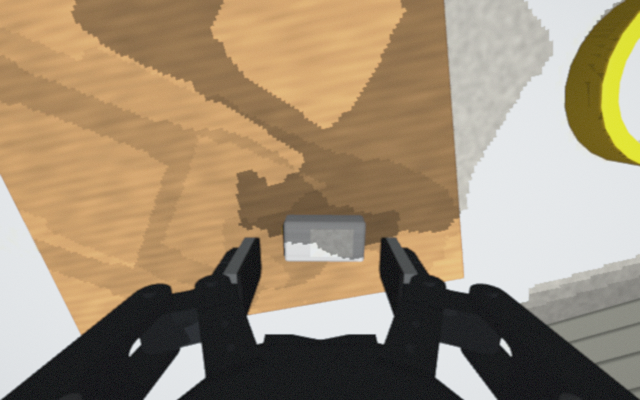

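Call:
{"method": "send_rows", "body": {
  "increments": [
    [0.7,0.002,0.0022,0.016,0],
    [0.7,0,0,0.008,0],
    [0.4,0,0,0,0],
    [0.4,0,0,0,0],
    [0.4,0,0,0,0],
    [0.4,0,0,-0.05,0],
    [0.4,0,0,-0.05,-0.112],
    [0.4,0,0,0,0]
  ]
}}

```text
clock: 21.58
position: [0.5491, -0.3577, 0.1114]
ee_rot: [0.003, 0.998, -0.068, 0.004]
contact_force: [0.8, -0.5, -0.5]
width: 0.0442
```

```bash
python3 -c "
from h import *
go(*j2w(0,-.051),.1,JY)"
```

```text
at [ 0.5491 -0.3577  0.1114] yaw -0.136 | turn 0.002 shift x,y,z [-0.0121 -0.3679  0.0114] shift in present axes [-0.0114 -0.3679  0.0092] F [ 0.8 -0.5 -0.5] w 0.0442 t 21.575
```

Call:
{"method": "send_rows", "body": {
  "increments": [
    [0.4,-0.002,-0.0613,0,0],
    [0.4,-0.002,-0.0613,0,0],
    [0.4,-0.002,-0.0613,0,0],
    [0.4,-0.002,-0.0613,0,0],
    [0.4,-0.002,-0.0613,0,0],
    [0.4,-0.002,-0.0613,0,0],
    [0.4,0,0,0,0],
    [0.4,0,0,0.055,0]
  ]
}}

```text
clock: 22.58
position: [0.5883, 0.0105, 0.0538]
ee_rot: [0.001, 0.998, -0.067, 0.005]
contact_force: [1.2, -0.3, -1.1]
width: 0.0442
```

Call:
{"method": "send_rows", "body": {
  "increments": [
    [0.4,0,0,0,0],
    [0.4,0,0,0,0]
  ]
}}

```text
clock: 22.82
position: [0.5846, 0.0096, 0.0516]
ee_rot: [0.0, 0.998, -0.069, 0.0]
contact_force: [1.1, -0.0, 0.3]
width: 0.0443
```

```bash
python3 look.py w21 -.051
```

```text
at [0.5846 0.0096 0.0516] yaw -0.137 | turn 0.001 shift x,y,z [0.0032 0.0008 0.0361] shift in present axes [0.0032 0.0008 0.0361] F [ 1.1 -0.   0.3] w 0.0443 t 22.825
```

View pics/w21z.png

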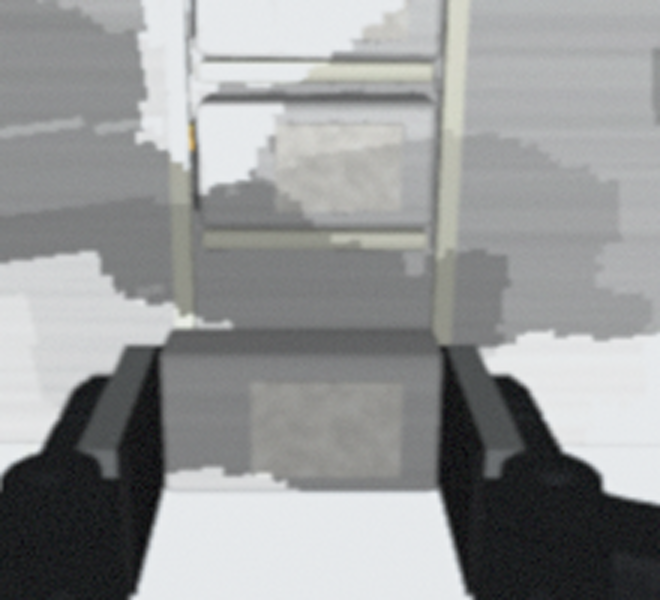

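Run:
```python
from rel import *
f=lambda x,y:(x/3+220-.3,y/3+120-.3)
print('rib', rel(*f(290,240),.019)); print('rails',rel(*f(182,250),.015), rel(*f(447,250),.015))
zt=yaw()[2][2]+.0098
print('cell',rel(*f(302,352),zt), rel(*f(302,489),zt))
```

```text
rib [-0.00199643 -0.01601181  0.0334283 ]
rails [-0.02471713 -0.01261379  0.03738013] [ 0.03091968 -0.0125707   0.03749913]
cell [ 0.00039018 -0.01043656 -0.00980045] [ 0.00039981  0.01452684 -0.00979741]
```

Call:
{"method": "send_rows", "body": {
  "increments": [
    [0.4,0.0028,-0.001,0.012,0],
    [0.4,0,0,0.012,0],
    [0.4,0,0,0.008,0],
    [0.4,0,0,0,0],
    [0.4,0,0,0,0]
  ]
}}

```text
clock: 23.5
position: [0.5874, 0.0111, 0.0192]
ee_rot: [0.0, 0.998, -0.068, 0.0]
contact_force: [0.3, -1.0, -0.2]
width: 0.0444
```

```bash
python3 look.py w22 -.051
```

```text
at [0.5874 0.0111 0.0192] yaw -0.136 | turn 0.002 shift x,y,z [0.0007 0.0027 0.0037] shift in present axes [0.0007 0.0027 0.0037] F [ 0.3 -1.  -0.2] w 0.0444 t 23.5
```

View pics/w22z.png

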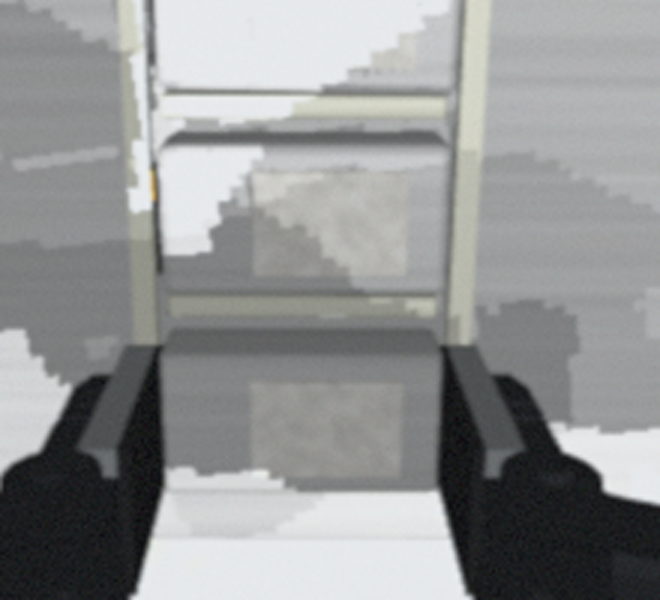

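Call:
{"method": "send_rows", "body": {
  "increments": [
    [0.4,0.0005,0.0004,0.002,0],
    [0.4,0,0,0.002,0],
    [0.4,0,0,0,0],
    [0.72,0,0,0,0],
    [0.72,0,0,0,0],
    [0.72,0,0,-0.03,0],
    [0.72,0,0,-0.06,0],
    [0.72,0,0.04,-0.04,0]
  ]
}}

```text
clock: 24.55
position: [0.5835, -0.0277, 0.1479]
ee_rot: [-0.0, 0.998, -0.066, 0.002]
contact_force: [1.5, -0.7, 0.1]
width: 0.0614
```

Call:
{"method": "send_rows", "body": {
  "increments": [
    [1,0,0.04,-0.04,0],
    [1,0,0,0,0],
    [1,0,0,0,0]
  ]
}}

```text
clock: 24.92
position: [0.5762, -0.0682, 0.1847]
ee_rot: [-0.0, 0.998, -0.068, -0.0]
contact_force: [0.0, 0.2, -1.2]
width: 0.0853
```

```bash
python3 -c "
from h import *
go(.5475,-.357,.11,-.25); im=snap('wrist','w23');c=manip.calibration('wrist'); np.save('pics/w23cal.npy',c,allow_pickle=True)
cv2.imwrite('pics/w23z.png',cv2.resize(im[0:220,180:480,::-1],None,fx=2.6,fy=2.6,interpolation=cv2.INTER_CUBIC))
im=snap('top','t23');cv2.imwrite('pics/t23z.png',cv2.resize(im[110:230,210:345,::-1],None,fx=5,fy=5,interpolation=cv2.INTER_CUBIC))
im=snap('scene','s23');cv2.imwrite('pics/s23z.png',cv2.resize(im[130:260,280:420,::-1],None,fx=4.5,fy=4.5,interpolation=cv2.INTER_CUBIC))"
```

```text
at [ 0.5762 -0.0682  0.1847] yaw -0.137 | turn 0.113 shift x,y,z [0.0436 0.2869 0.0747] shift in present axes [0.0109 0.29   0.0744] F [ 0.   0.2 -1.2] w 0.0853 t 24.925
```

View pics/w23z.png

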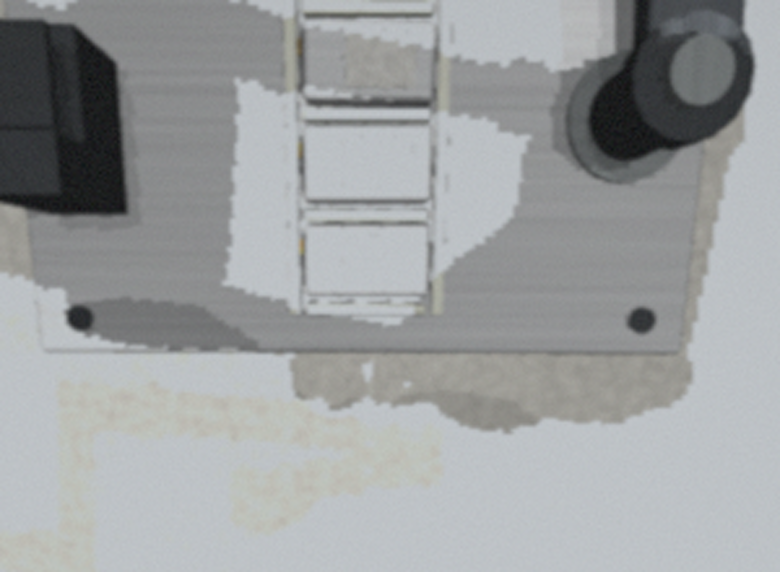

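View pics/t23z.png

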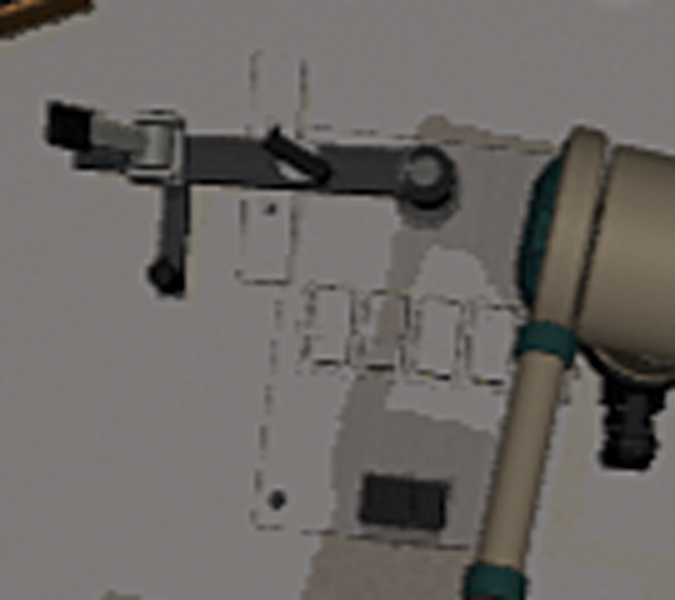

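View pics/s23z.png

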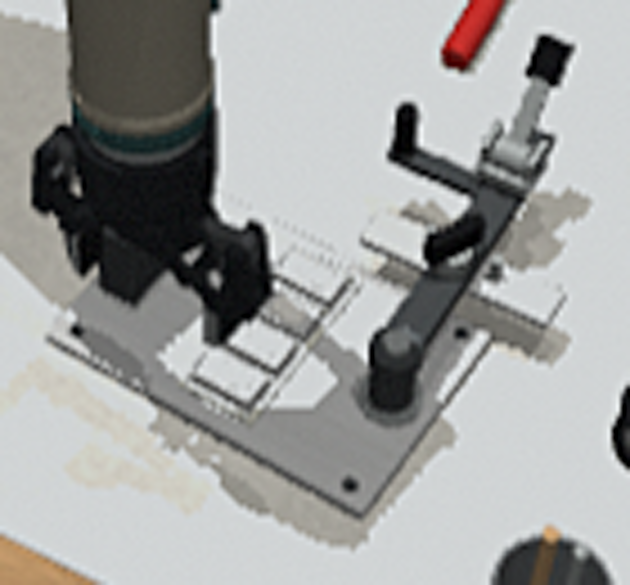

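Run:
```python
from h import *
t=manip.calibration('top')
for nm,z,pts in [('post',.112,[(167,270)]),('hinge',.078,[(428,172)])]:
    for x,y in pts:
        p=onz('top',x/5+210-.4,y/5+110-.4,z,t); print(nm,np.round(p,4),np.round(w2j(p),4))
p=onz('scene',405/4.5+280-.4,108/4.5+130-.4,.112); print('post scene',p,w2j(p))
p=onz('scene',398/4.5+280-.4,345/4.5+130-.4,.078); print('hinge scene',p,w2j(p))
H=np.array([.095,0])
for th in (1.45,1.5,1.55):
    a=np.deg2rad(206.565)-th; print(th,H+.1677*np.array([np.cos(a),np.sin(a)]), j2w(*(H+.1677*np.array([np.cos(a),np.sin(a)]))))
```

```text
post [0.6277 0.198  0.112 ] [0.0135 0.1424]
hinge [0.6868 0.0445 0.078 ] [ 0.0932 -0.0015]
post scene [0.62655808 0.20323091 0.112     ] [0.01168695 0.14744029]
hinge scene [0.6911382  0.04431183 0.078     ] [ 0.0975144  -0.00108416]
1.45 [0.00247405 0.13986507] [0.6163907  0.19699505]
1.5 [0.00958002 0.14431465] [0.62404122 0.20042481]
1.55 [0.0168995  0.14840351] [0.63185358 0.20346792]
```

Call:
{"method": "send_rows", "body": {
  "increments": [
    [1,0,0,-0.02,0.176],
    [1,0,0,-0.02,0.176],
    [1,0,0,0,0.176],
    [1,0,0,0,0.176],
    [1,0,0,0,0.176],
    [1,0,0,0,0.176],
    [1,0,0,0,0]
  ]
}}

```text
clock: 25.95
position: [0.5765, -0.0677, 0.224]
ee_rot: [0.0, 0.828, -0.56, -0.001]
contact_force: [0.0, -0.5, 0.0]
width: 0.0854
```

```bash
python3 -c "
from h import *
go(.627,.2015,.15,-1.194)"
```

```text
at [ 0.5765 -0.0677  0.224 ] yaw -1.189 | turn 0.005 shift x,y,z [-0.2317 -0.146   0.074 ] shift in present axes [-0.2309 -0.1474  0.074 ] F [ 0.  -0.5  0. ] w 0.0854 t 25.95
```

Call:
{"method": "send_rows", "body": {
  "increments": [
    [0.6,-0.046,-0.0293,0,0],
    [0.6,-0.046,-0.0293,0,0],
    [0.6,-0.046,-0.0293,0,0],
    [0.6,-0.046,-0.0293,0,0],
    [0.6,-0.046,-0.0293,0,0],
    [0.6,0,0,0.04,0],
    [0.6,0,0,0.02,0],
    [0.6,0,0,0,0]
  ]
}}

```text
clock: 26.95
position: [0.6261, 0.1996, 0.1624]
ee_rot: [0.002, 0.829, -0.56, -0.002]
contact_force: [-0.2, 0.8, 0.4]
width: 0.0513
```

```bash
python3 -c "
from h import *
go(.627,.2015,.087,-1.194); im=snap('wrist','w24')"
```

```text
at [0.6261 0.1996 0.1624] yaw -1.189 | turn 0.005 shift x,y,z [-0.0014 -0.0015  0.0754] shift in present axes [-0.0014 -0.0019  0.0754] F [-0.2  0.8  0.4] w 0.0513 t 26.95
```

View pics/w24.png

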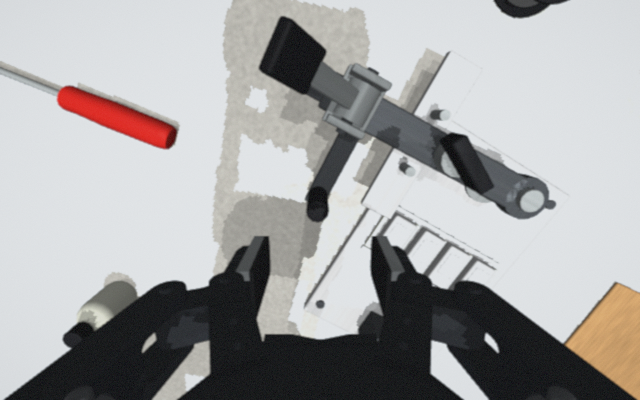

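```bash
python3 -c "
from rel import *
print(rel(318,206,.112), onz('wrist',318,206,.112), w2j(onz('wrist',318,206,.112)))
print('hinge',w2j(onz('wrist',532,200,.078)))
print('wing top ends',onz('wrist',455,141,.114),onz('wrist',480,187,.114))"
```

```text
[-0.00065932 -0.0063053   0.0521648 ] [0.63281702 0.20249247 0.112     ] [0.01798797 0.14756987]
hinge [ 0.09719349 -0.00356404]
wing top ends [0.70621379 0.13797566 0.114     ] [0.68575221 0.10779981 0.114     ]
```

Call:
{"method": "send_rows", "body": {
  "increments": [
    [0.5,-0.001,-0.005,0.04,0],
    [0.5,0,0,0.034,0],
    [0.5,0,0,0,0],
    [0.5,0,0,0,0]
  ],
  "squeeze": 50
}}

```text
clock: 27.5
position: [0.6337, 0.2022, 0.0933]
ee_rot: [-0.001, 0.828, -0.561, 0.001]
contact_force: [0.1, -0.7, 1.4]
width: 0.0426
```

```bash
python3 -c "
from h import *
go(.6325,.2025,.087,-1.194); im=snap('wrist','w25')"
```

```text
at [0.6337 0.2022 0.0933] yaw -1.192 | turn 0.002 shift x,y,z [-0.0007  0.001   0.0063] shift in present axes [-0.0007  0.001   0.0063] F [ 0.1 -0.7  1.4] w 0.0426 t 27.5
```

View pics/w25.png

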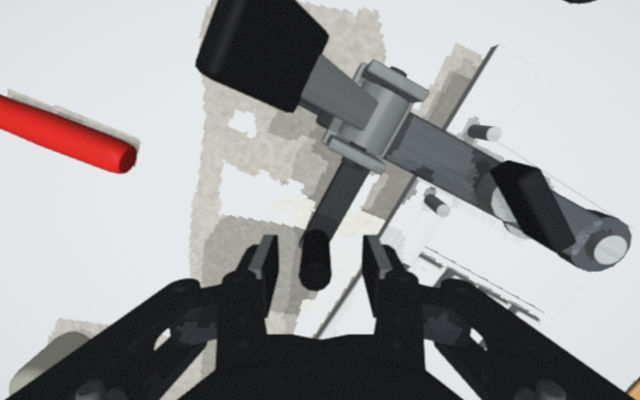

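The post is between the jaws at (316,265). I'll close on it and swing in small arc steps.

Call:
{"method": "send_rows", "body": {
  "increments": [
    [0.5,0,0,0.005,0],
    [0,0,0,0,0],
    [0,0,0,0,0],
    [0,0,0,0,0],
    [0,0.0019,0.025,0,-0.15]
  ]
}}

```text
clock: 28.18
position: [0.6119, 0.1955, 0.087]
ee_rot: [-0.005, 0.868, -0.497, 0.0]
contact_force: [-0.5, 8.0, 2.4]
width: 0.0139
```

```bash
cat > bar.py <<'E'
from h import *
a,M,p,s=yaw(); H=j2w(.095,0); d=p[:2]-H; ph=np.arctan2(d[1],d[0])-JY
print('pos',np.round(p,4),'yaw',round(a,3),'r',np.linalg.norm(d).round(4),'theta',round((np.deg2rad(206.565)-ph+np.pi)%(2*np.pi)-np.pi,3),'F',np.round(M.T@s['contact_force'],1),'w',round(s['width'],4),'t',s['clock'])
E
python3 bar.py
```

```text
pos [0.6119 0.1955 0.087 ] yaw -1.04 r 0.1684 theta 1.422 F [-7.2 -3.6 -2.3] w 0.0139 t 28.175
```

Moving as expected (r about 168 mm). Continue the arc.

Call:
{"method": "send_rows", "body": {
  "increments": [
    [0,0.0019,0.025,0,-0.15],
    [0,0.0019,0.025,0,-0.15],
    [0,0.0019,0.025,0,-0.15],
    [0,0,0,0,0]
  ]
}}

```text
clock: 28.68
position: [0.5497, 0.1402, 0.0868]
ee_rot: [0.001, 0.957, -0.291, -0.004]
contact_force: [-10.3, 3.5, 9.7]
width: 0.0138
```

```bash
python3 bar.py
```

```text
pos [0.5497 0.1402 0.0868] yaw -0.591 r 0.1682 theta 0.922 F [-10.6   2.9  -9.6] w 0.0138 t 28.675
```

Call:
{"method": "send_rows", "body": {
  "increments": [
    [0,0.0018,0.025,0,-0.15],
    [0,0.0018,0.025,0,-0.15],
    [0,0.0018,0.025,0,-0.15],
    [0,0.0018,0.025,0,-0.15],
    [0,0,0,0,0]
  ]
}}

```text
clock: 29.3
position: [0.5208, 0.0435, 0.0868]
ee_rot: [0.001, 1.0, 0.005, -0.005]
contact_force: [-12.6, -3.2, 12.4]
width: 0.0139
```

```bash
python3 bar.py; python3 -c "
from h import *
snap('scene','s26')"
```

```text
pos [0.5208 0.0435 0.0868] yaw 0.01 r 0.168 theta 0.313 F [-12.8   3.1 -12.3] w 0.0139 t 29.3
```

View pics/s26.png

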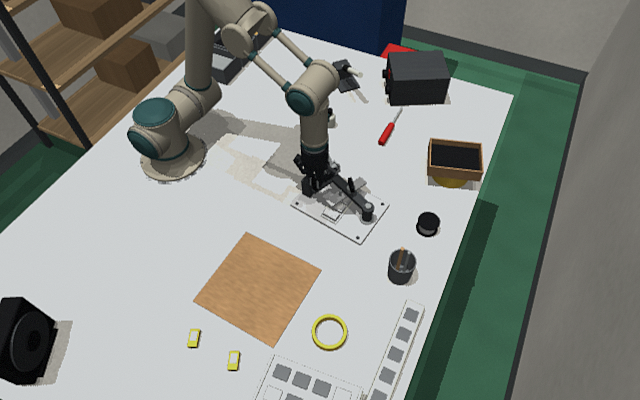

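Call:
{"method": "send_rows", "body": {
  "increments": [
    [0,0.001,0.025,-0.001,-0.15],
    [0,0.001,0.018,0,-0.11],
    [0,0,0,0,0]
  ]
}}

```text
clock: 29.72
position: [0.527, 0.001, 0.0869]
ee_rot: [0.0, 0.991, 0.135, -0.005]
contact_force: [-8.0, -3.7, 4.2]
width: 0.0146
```

```bash
python3 bar.py
```

```text
pos [0.527  0.001  0.0869] yaw 0.27 r 0.1679 theta 0.056 F [-8.7  1.4 -4.2] w 0.0146 t 29.725
```

Call:
{"method": "send_rows", "body": {
  "increments": [
    [0,0,0.005,0,-0.03],
    [0,0,0.005,0,-0.03],
    [0,0,0.003,0,0],
    [0,0,0,0,0]
  ]
}}

```text
clock: 30.22
position: [0.5281, -0.0034, 0.0869]
ee_rot: [-0.007, 0.987, 0.162, -0.006]
contact_force: [-12.6, 17.8, 11.0]
width: 0.014
```

```bash
python3 bar.py
```

```text
pos [ 0.5281 -0.0034  0.0869] yaw 0.325 r 0.1681 theta 0.029 F [ -6.4 -21.1 -10.6] w 0.014 t 30.225
```

Call:
{"method": "send_rows", "body": {
  "increments": [
    [0,0,0.003,0,0],
    [0,0,0,0,0]
  ]
}}

```text
clock: 30.48
position: [0.528, -0.0034, 0.0869]
ee_rot: [-0.01, 0.987, 0.161, -0.006]
contact_force: [-12.9, 24.8, 11.6]
width: 0.0143
```

```bash
python3 bar.py; python3 -c "
from h import *
im=snap('top','t27');cv2.imwrite('pics/t27z.png',cv2.resize(im[110:230,210:345,::-1],None,fx=5,fy=5,interpolation=cv2.INTER_CUBIC))
im=snap('scene','s27');cv2.imwrite('pics/s27z.png',cv2.resize(im[130:260,280:420,::-1],None,fx=4.5,fy=4.5,interpolation=cv2.INTER_CUBIC))
im=snap('wrist','w27')"
```

```text
pos [ 0.528  -0.0034  0.0869] yaw 0.324 r 0.1681 theta 0.029 F [ -4.5 -27.8 -10.9] w 0.0143 t 30.475
```

View pics/s27z.png

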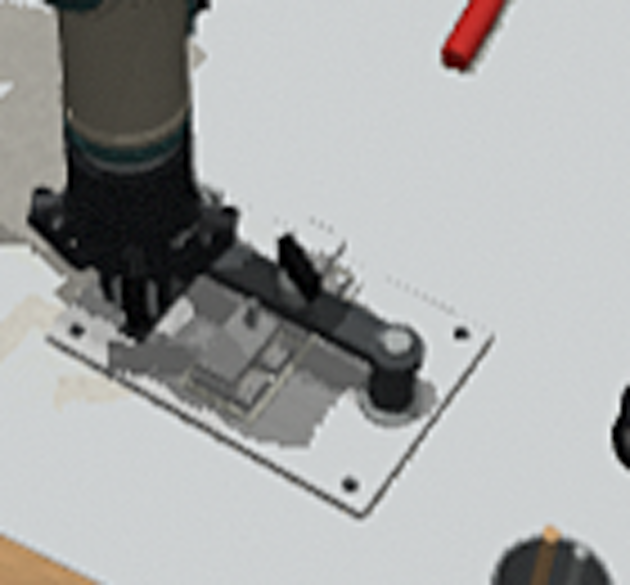

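View pics/w27.png

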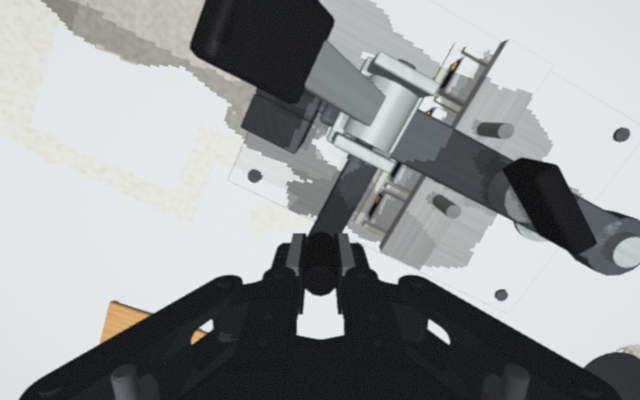

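Call:
{"method": "send_rows", "body": {
  "increments": [
    [0,0,-0.004,0,0],
    [0.6,0,-0.004,0,0],
    [0.6,0,0,0,0],
    [0.6,0,0,-0.05,0],
    [0.6,0,0,-0.06,0],
    [0.6,0,0,-0.05,0],
    [0.6,0,0.03,0,0],
    [0.6,0,0,0,0]
  ]
}}

```text
clock: 31.62
position: [0.5448, -0.0356, 0.2481]
ee_rot: [0.001, 0.987, 0.162, 0.001]
contact_force: [-0.0, -1.2, -0.4]
width: 0.0511
```

```bash
python3 bar.py; python3 -c "
from h import *
c=manip.calibration('wrist'); np.save('pics/w28cal.npy',c,allow_pickle=True); im=snap('wrist','w28')"
```

```text
pos [ 0.5448 -0.0356  0.2481] yaw 0.326 r 0.1654 theta -0.189 F [-0.4  1.1  0.4] w 0.0511 t 31.625
```

View pics/w28.png

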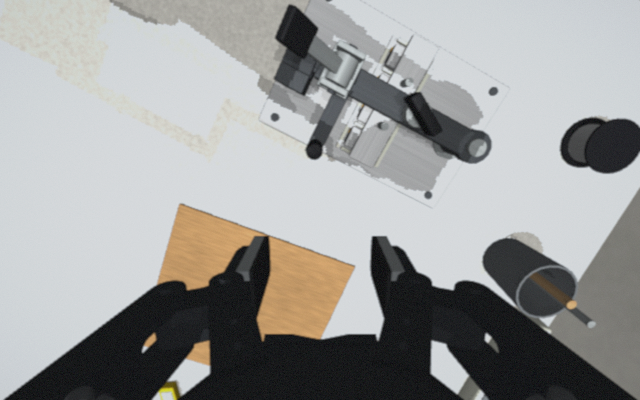

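Run:
```python
from h import *
c=np.load('pics/w28cal.npy',allow_pickle=True).item()
W=lambda u,v,z:onz('wrist',u,v,z,c)[:2]
a,b,d=W(275,117,.012),W(428,195,.012),W(493,91,.012)
y=np.arctan2(*(b-a)[::-1]); print('jig yaw',y, np.arctan2(*(d-b)[::-1])-np.pi/2,'plate c',(a+d)/2)
p=W(316,149,.112); h=W(481,146,.078); v=p-h
print('post',p,'hinge',h,'r',np.linalg.norm(v),'theta',(np.deg2rad(206.565)-(np.arctan2(v[1],v[0])-y)+np.pi)%(2*np.pi)-np.pi)
print('w2j',w2j(p),w2j(h))
# bar edge
im=cv2.imread('pics/w28.png'); cv2.imwrite('pics/w28z.png',cv2.resize(im[0:210,250:520],None,fx=2.8,fy=2.8,interpolation=cv2.INTER_CUBIC))
```

```text
jig yaw -0.14149765185367025 -0.1379689960343249 plate c [0.59327043 0.05894437]
post [ 0.53077406 -0.00513732] hinge [0.69285693 0.04804436] r 0.17058472528528648 theta 0.005103144111508584
w2j [-0.05452283 -0.07212328] [0.09870334 0.00284932]
```

View pics/w28z.png

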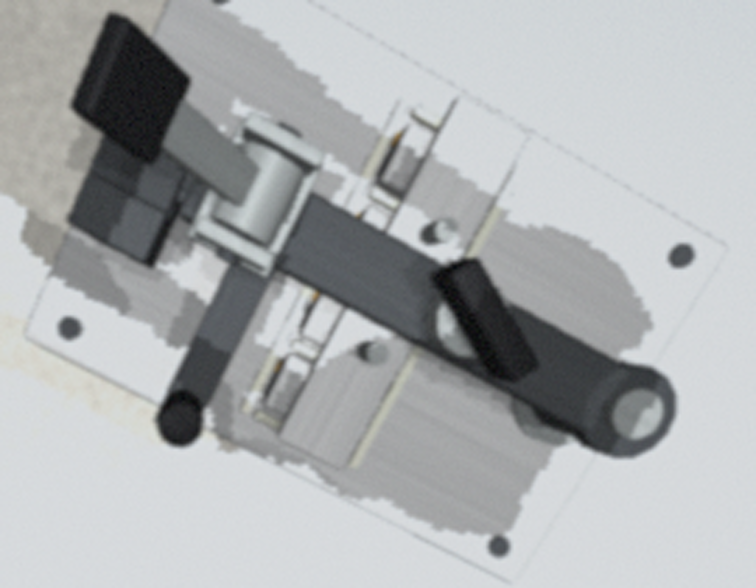

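Run:
```python
from h import *
c=np.load('pics/w28cal.npy',allow_pickle=True).item()
W=lambda x,y,z:onz('wrist',x/2.8+250-.3,y/2.8-.3,z,c)[:2]
# wing top face corners (upper face z=.114), zoomed guess
e1=W(452,268,.114); e2=W(518,370,.114); print(e1,e2,np.linalg.norm(e1-e2),np.rad2deg(np.arctan2(*(e1-e2)[::-1])-JY), (e1+e2)/2, w2j((e1+e2)/2))
print('nominal nut', j2w(.095-.075,0), 'nominal w/ measured hinge', j2w(.0235,.001))
go(*j2w(.0215,.001),.2,.9)
```

```text
[0.59482881 0.06609268] [0.62757843 0.04411514] 0.039440464594085595 154.04213762293492 [0.61120362 0.05510391] [ 0.01685516 -0.00139067]
nominal nut [0.61450986 0.05604875] nominal w/ measured hinge [0.61811415 0.05655778]
at [ 0.5437 -0.0345  0.2472] yaw 0.326 | turn -0.574 shift x,y,z [ 0.1165 -0.      0.0472] shift in present axes [ 0.0978 -0.0633  0.0473] F [-0.1  1.  -0.1] w 0.0513 t 31.675
```

Call:
{"method": "send_rows", "body": {
  "increments": [
    [0.6,0,0,0,-0.163],
    [0.6,0,0,0,-0.163],
    [0.6,0,0,0,-0.163],
    [0.6,0,0,0,-0.163],
    [0.6,0.058,-0.005,0,0],
    [0.6,0.057,-0.004,0,0],
    [0.6,0,0,0.05,0],
    [0.6,0,0,0,0]
  ]
}}

```text
clock: 32.67
position: [0.5963, 0.068, 0.1926]
ee_rot: [-0.003, 0.882, 0.471, -0.005]
contact_force: [-0.3, -0.4, -0.5]
width: 0.0512
```

```bash
python3 -c "
from rel import *
go(.614,.056,.15,.98); im=snap('wrist','w29'); np.save('pics/w29cal.npy',manip.calibration('wrist'),allow_pickle=True)"
```

```text
at [0.5963 0.068  0.1926] yaw 0.981 | turn 0.001 shift x,y,z [-0.0001  0.0213  0.0426] shift in present axes [0.0001 0.0217 0.0424] F [-0.3 -0.4 -0.5] w 0.0512 t 32.675
```

View pics/w29.png

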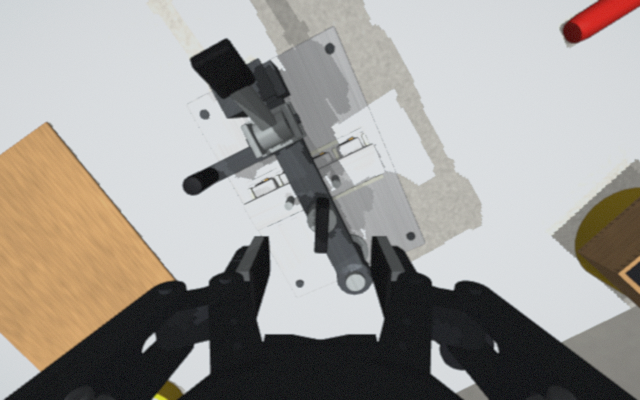

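Run:
```python
from rel import *
im=cv2.imread('pics/w29.png'); cv2.imwrite('pics/w29z.png',cv2.resize(im[150:310,240:400],None,fx=4,fy=4,interpolation=cv2.INTER_CUBIC))
print(rel(324,200,.114),rel(324,245,.114), onz('wrist',324,222,.114))
print('hinge',w2j(onz('wrist',355,281,.078)))
```

```text
[ 0.0026524  -0.00134921  0.08128447] [0.00279113 0.03695139 0.08110509] [0.61333758 0.06022264 0.114     ]
hinge [ 0.09961086 -0.00110987]
```

View pics/w29z.png

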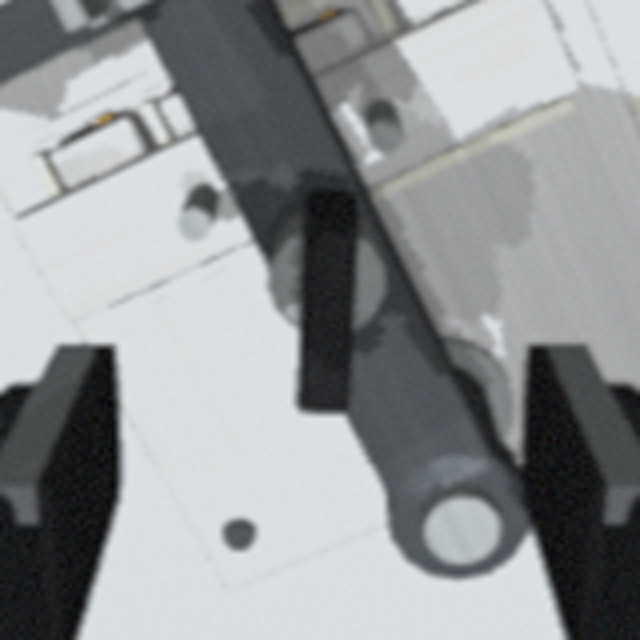

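Call:
{"method": "send_rows", "body": {
  "increments": [
    [0.45,0.001,0.022,0.03,0],
    [0.45,0,0,0.04,0],
    [0.45,0,0,0.015,0],
    [0.45,0,0,0,0],
    [0.45,0,0,0,0]
  ],
  "squeeze": 50
}}

```text
clock: 33.35
position: [0.62, 0.0555, 0.1143]
ee_rot: [0.001, 0.882, 0.471, 0.002]
contact_force: [0.1, -0.6, -0.9]
width: 0.0385
```

```bash
python3 -c "
from rel import *
go(.614,.056,.095,.98); im=snap('wrist','w30')"
```

```text
at [0.62   0.0555 0.1143] yaw 0.98 | turn -0.0 shift x,y,z [-0.0029 -0.0053  0.0193] shift in present axes [-0.003  -0.0054  0.0193] F [ 0.1 -0.6 -0.9] w 0.0385 t 33.35
```

View pics/w30.png

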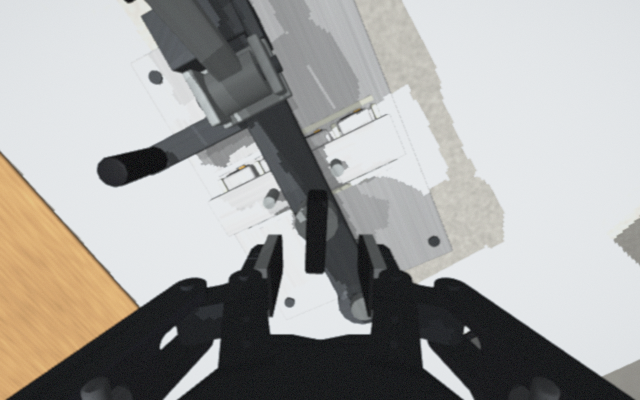

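```bash
python3 -c "
from rel import *
print(rel(315,272,.114),rel(317,200,.114),rel(317,192,.114))"
```

```text
[-0.00309979  0.01427432  0.00035471] [-0.00191355 -0.02613695  0.00022741] [-0.0019019  -0.03027884  0.00021415]
```

Call:
{"method": "send_rows", "body": {
  "increments": [
    [0.45,-0.003,-0.0055,0,0],
    [0.45,0,0,0.012,0],
    [0.45,0,0,0.008,0],
    [0.45,0,0,0,0]
  ]
}}

```text
clock: 33.9
position: [0.6117, 0.0562, 0.0909]
ee_rot: [-0.001, 0.882, 0.471, -0.001]
contact_force: [0.7, -0.0, -0.3]
width: 0.0388
```

```bash
python3 -c "
from rel import *
go(.614,.056,.095,.98); im=snap('wrist','w31')"
```

```text
at [0.6117 0.0562 0.0909] yaw 0.98 | turn 0.0 shift x,y,z [ 0.0011  0.0021 -0.0041] shift in present axes [ 0.0011  0.0021 -0.0041] F [ 0.7 -0.  -0.3] w 0.0388 t 33.9
```

View pics/w31.png

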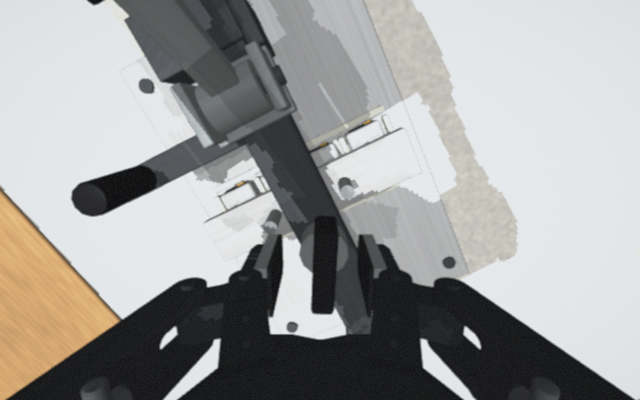

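Call:
{"method": "send_rows", "body": {
  "increments": [
    [0.45,0.001,0.002,-0.003,0],
    [0,0,0,0,0],
    [0,0,0,0,0],
    [0,0,0,0,0],
    [0,0,0,0,0.1],
    [0,0,0,0,0.1],
    [0,0,0,0,0]
  ]
}}

```text
clock: 34.83
position: [0.6151, 0.0557, 0.0958]
ee_rot: [0.0, 0.925, 0.381, 0.0]
contact_force: [-0.4, -0.6, 3.1]
width: 0.0097
```

```bash
python3 -c "
from rel import *
go(.614,.056,.095,.98); print(manip.get_state()['moment'])"
```

```text
at [0.6151 0.0557 0.0958] yaw 0.781 | turn -0.199 shift x,y,z [-0.0004 -0.0011  0.0008] shift in present axes [-0.0006 -0.001   0.0008] F [-0.4 -0.6  3.1] w 0.0097 t 34.825
[-0.1324333   0.00327485 -0.16431692]
```

Call:
{"method": "send_rows", "body": {
  "increments": [
    [0,0,0,0,0.18],
    [0,0,0,0,0.18],
    [0,0,0,0,0.18],
    [0,0,0,0,0.18],
    [0,0,0,0,0.18],
    [0,0,0,0,0.18],
    [0,0,0,0,0.18],
    [0,0,0,0,0]
  ]
}}

```text
clock: 35.83
position: [0.6137, 0.0555, 0.0958]
ee_rot: [0.001, 0.971, -0.237, -0.001]
contact_force: [-2.6, -1.2, 6.5]
width: 0.0098
```

```bash
python3 -c "
from rel import *
go(.614,.056,.095,.98); print(manip.get_state()['moment'])"
```

```text
at [0.6137 0.0555 0.0958] yaw -0.479 | turn -1.459 shift x,y,z [0.0006 0.     0.0008] shift in present axes [ 0.0001 -0.0006  0.0008] F [-2.6 -1.2  6.5] w 0.0098 t 35.825
[-0.17277291  0.44895609 -0.26233172]
```

Call:
{"method": "send_rows", "body": {
  "increments": [
    [0,0,0,0,0.18],
    [0,0,0,0,0.18],
    [0,0,0,0,0.18],
    [0,0,0,0,0.18],
    [0,0,0,0,0.18],
    [0,0,0,0,0.18],
    [0,0,0,0,0.18],
    [0,0,0,0,0.18]
  ]
}}

```text
clock: 36.83
position: [0.6131, 0.057, 0.0957]
ee_rot: [-0.001, -0.572, 0.82, 0.002]
contact_force: [-3.9, 3.0, 6.5]
width: 0.0097
```

```bash
python3 -c "
from rel import *
go(.614,.056,.095,.98); print(manip.get_state()['moment'])"
```

```text
at [0.6131 0.057  0.0957] yaw -1.923 | turn -2.903 shift x,y,z [-0.0003  0.0014  0.0007] shift in present axes [ 0.0006 -0.0012  0.0007] F [-3.9  3.   6.5] w 0.0097 t 36.825
[0.43550171 0.55803562 0.27283779]
```

Call:
{"method": "send_rows", "body": {
  "increments": [
    [0.4,0,0,0,0],
    [0.4,0,0,0,0],
    [0.4,0,0,-0.05,0],
    [0.4,0,0,-0.06,0],
    [0,0,0,-0.02,-0.107],
    [0,0,0,0,-0.107],
    [0,0,0,0,0]
  ]
}}

```text
clock: 37.7
position: [0.6147, 0.0557, 0.2251]
ee_rot: [-0.0, -0.658, 0.753, -0.0]
contact_force: [-0.2, -0.9, -0.1]
width: 0.0001
```

```bash
python3 -c "
from rel import *
go(*j2w(-.10,0),.2,-1.709); im=snap('wrist','w32')"
```

```text
at [0.6147 0.0557 0.2251] yaw -1.706 | turn 0.003 shift x,y,z [-0.0003  0.1203  0.0251] shift in present axes [-0.0007  0.1203  0.0251] F [-0.2 -0.9 -0.1] w 0.0001 t 37.7
```

View pics/w32.png

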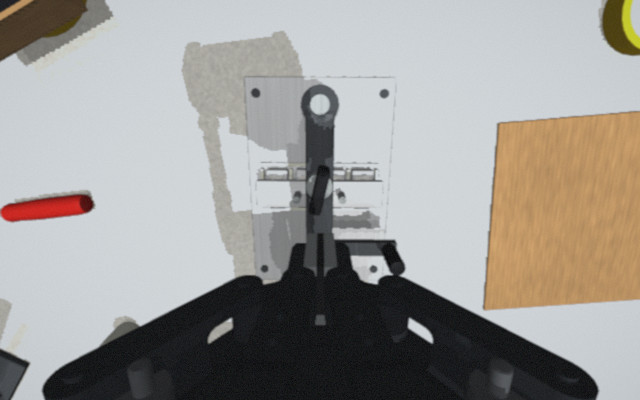

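Call:
{"method": "send_rows", "body": {
  "increments": [
    [0,0,0.06,0,0],
    [0,0,0.06,0,0],
    [0,0,0,0.03,0],
    [0,0,0,0.015,0],
    [0,0,0,0,0]
  ]
}}

```text
clock: 38.38
position: [0.4955, 0.0719, 0.1788]
ee_rot: [-0.001, -0.658, 0.753, 0.001]
contact_force: [-0.3, 0.2, 0.6]
width: 0.0
```

```bash
cat > lev.py <<'E'
from rel import *
a,M,p,s=yaw(); zp=.102-.002*3.35
j=w2j(p); 
print('jig x,y',np.round(j,4),'z',round(p[2],4),'F tool',np.round(M.T@s['contact_force'],1),'t',s['clock'],'elev~',round(np.arctan2(p[2]-zp,-.065-j[0]),3))
E
python3 lev.py; python3 -c "
from rel import *
im=snap('wrist','w33');im=snap('scene','s33');cv2.imwrite('pics/s33z.png',cv2.resize(im[100:260,260:420,::-1],None,fx=3.7,fy=3.7,interpolation=cv2.INTER_CUBIC))"
```

```text
jig x,y [-0.1001 -0.0006] z 0.1788 F tool [-0.1  0.4 -0.6] t 38.375 elev~ 1.173
```

View pics/w33.png

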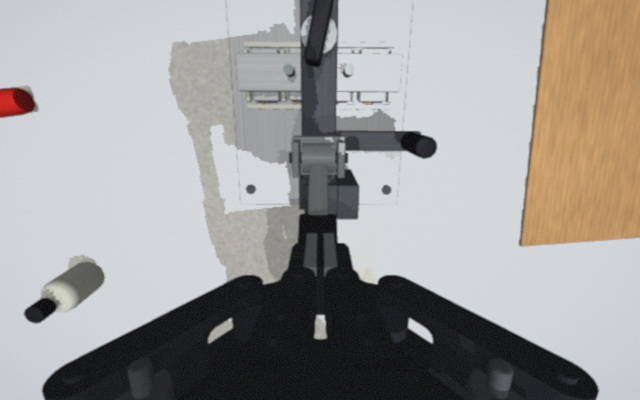

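View pics/s33z.png

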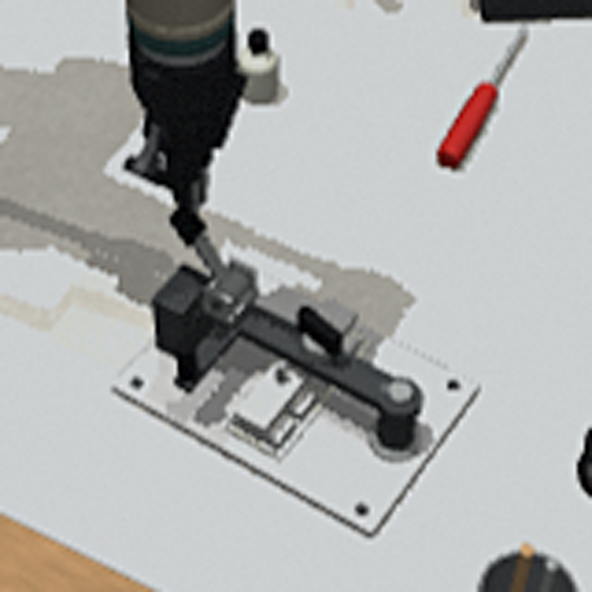

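```bash
cat > tab.py <<'E'
import numpy as np
zp=.102-.0067
prev=None
for L in np.arange(0,0.96,.095):
    e=.95-L; x=-.065-(.068*np.cos(e)-.004*np.sin(e)); z=zp+.068*np.sin(e)+.004*np.cos(e)
    t=(x+.011,z); print(round(L,3),np.round(t,4), '' if prev is None else ('tool y,z step',round(-(t[0]-prev[0]),4),round(-(t[1]-prev[1]),4))); prev=t
E
python3 tab.py
cat > lev.py <<'E'
from rel import *
a,M,p,s=yaw(); zp=.102-.002*3.35
j=w2j(p); F=M.T@s['contact_force']
L=.95-(np.arctan2(p[2]-zp,-.065-(j[0]-.011))-.0588); e=.95-L
print('jig x,y',np.round(j,4),'z',round(p[2],4),'F tool',np.round(F,1),'along normal',round(-F[1]*np.sin(e)-F[2]*np.cos(e),1),'L~',round(L,3),'t',s['clock'])
E
```

```text
0.0 [-0.0903  0.1529] 
0.095 [-0.0956  0.1492] ('tool y,z step', np.float64(0.0053), np.float64(0.0037))
0.19 [-0.1005  0.145 ] ('tool y,z step', np.float64(0.0049), np.float64(0.0042))
0.285 [-0.105   0.1404] ('tool y,z step', np.float64(0.0045), np.float64(0.0046))
0.38 [-0.1091  0.1354] ('tool y,z step', np.float64(0.004), np.float64(0.005))
0.475 [-0.1126  0.13  ] ('tool y,z step', np.float64(0.0036), np.float64(0.0054))
0.57 [-0.1157  0.1242] ('tool y,z step', np.float64(0.003), np.float64(0.0057))
0.665 [-0.1181  0.1183] ('tool y,z step', np.float64(0.0025), np.float64(0.006))
0.76 [-0.12    0.1121] ('tool y,z step', np.float64(0.0019), np.float64(0.0062))
0.855 [-0.1213  0.1057] ('tool y,z step', np.float64(0.0013), np.float64(0.0063))
0.95 [-0.122   0.0993] ('tool y,z step', np.float64(0.0007), np.float64(0.0064))
```

Call:
{"method": "send_rows", "body": {
  "increments": [
    [0,0,-0.016,0,0],
    [0,0,0,0.02,0],
    [0,0,0,0,0]
  ]
}}

```text
clock: 38.85
position: [0.5123, 0.0697, 0.1594]
ee_rot: [-0.001, -0.658, 0.753, 0.001]
contact_force: [-0.2, -0.4, 0.6]
width: -0.0001
```

```bash
python3 lev.py
```

```text
jig x,y [-0.0831 -0.0006] z 0.1594 F tool [ 0.4  0.1 -0.6] along normal 0.2 L~ -0.136 t 38.85
```

Call:
{"method": "send_rows", "body": {
  "increments": [
    [0,0,0.007,0.0065,0],
    [0,0,0,0,0],
    [0,0,0,0,0]
  ]
}}

```text
clock: 39.22
position: [0.505, 0.0709, 0.1542]
ee_rot: [0.0, -0.658, 0.753, -0.0]
contact_force: [-0.4, 0.6, -0.2]
width: 0.0002
```

```bash
python3 lev.py
```

```text
jig x,y [-0.0905 -0.0003] z 0.1542 F tool [-0.6  0.5  0.2] along normal -0.5 L~ -0.007 t 39.225
```

Call:
{"method": "send_rows", "body": {
  "increments": [
    [0,0,0.0053,0.0037,0],
    [0,0,0,0,0],
    [0,0,0,0,0]
  ]
}}

```text
clock: 39.6
position: [0.4998, 0.0716, 0.1503]
ee_rot: [0.0, -0.658, 0.753, -0.0]
contact_force: [0.3, 1.0, 0.7]
width: 0.0
```

```bash
python3 lev.py
```

```text
jig x,y [-0.0958 -0.0003] z 0.1503 F tool [-1.  -0.1 -0.7] along normal 0.5 L~ 0.088 t 39.6
```

Call:
{"method": "send_rows", "body": {
  "increments": [
    [0,0,0.0049,0.0042,0],
    [0,0,0,0,0],
    [0,0,0,0,0]
  ]
}}

```text
clock: 39.98
position: [0.4944, 0.0723, 0.1457]
ee_rot: [-0.0, -0.658, 0.753, 0.0]
contact_force: [0.5, 0.1, 1.4]
width: -0.0001
```

```bash
python3 lev.py; python3 -c "
from rel import *
im=snap('wrist','w34')"
```

```text
jig x,y [-0.1012 -0.0004] z 0.1457 F tool [-0.2 -0.4 -1.4] along normal 1.3 L~ 0.191 t 39.975
```

View pics/w34.png

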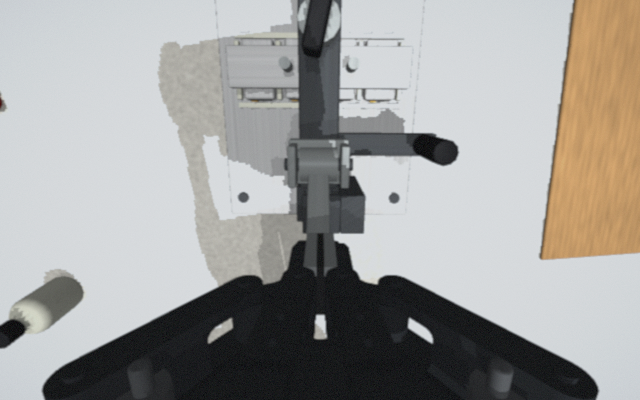

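Call:
{"method": "send_rows", "body": {
  "increments": [
    [0,0,0.0045,0.0046,0],
    [0,0,0,0,0]
  ]
}}

```text
clock: 40.28
position: [0.4897, 0.0729, 0.1407]
ee_rot: [-0.0, -0.658, 0.753, 0.0]
contact_force: [1.8, -0.8, 0.3]
width: -0.0005
```

```bash
python3 lev.py
```

```text
jig x,y [-0.1059 -0.0005] z 0.1407 F tool [ 0.6 -1.9 -0.3] along normal 1.4 L~ 0.29 t 40.275
```

Call:
{"method": "send_rows", "body": {
  "increments": [
    [0,0,0.004,0.005,0],
    [0,0,0,0,0]
  ]
}}

```text
clock: 40.52
position: [0.4857, 0.0734, 0.1357]
ee_rot: [-0.0, -0.658, 0.753, 0.0]
contact_force: [1.1, 0.7, 1.8]
width: 0.0003
```

```bash
python3 lev.py
```

```text
jig x,y [-0.11   -0.0005] z 0.1357 F tool [-0.9 -1.  -1.8] along normal 2.0 L~ 0.384 t 40.525
```

Call:
{"method": "send_rows", "body": {
  "increments": [
    [0,0,0.0018,0.0027,0],
    [0,0,0,0,0]
  ]
}}

```text
clock: 40.78
position: [0.484, 0.0737, 0.1332]
ee_rot: [-0.0, -0.658, 0.753, 0.0]
contact_force: [0.8, -0.6, 1.2]
width: 0.0001
```

```bash
python3 lev.py
```

```text
jig x,y [-0.1117 -0.0005] z 0.1332 F tool [ 0.5 -0.8 -1.2] along normal 1.4 L~ 0.428 t 40.775
```

Call:
{"method": "send_rows", "body": {
  "increments": [
    [0,0,0.0018,0.0027,0],
    [0,0,0,0,0]
  ]
}}

```text
clock: 41.02
position: [0.4824, 0.0739, 0.1306]
ee_rot: [-0.0, -0.658, 0.753, 0.0]
contact_force: [0.3, 0.1, 1.1]
width: -0.0001
```

```bash
python3 lev.py
```

```text
jig x,y [-0.1133 -0.0005] z 0.1306 F tool [-0.1 -0.3 -1.1] along normal 1.1 L~ 0.472 t 41.025
```

Call:
{"method": "send_rows", "body": {
  "increments": [
    [0,0,0.0015,0.0028,0],
    [0,0,0,0,0]
  ]
}}

```text
clock: 41.28
position: [0.4812, 0.0741, 0.1282]
ee_rot: [0.0, -0.658, 0.753, -0.0]
contact_force: [0.2, 0.2, 3.4]
width: 0.0001
```

```bash
python3 lev.py
```

```text
jig x,y [-0.1145 -0.0005] z 0.1282 F tool [-0.2 -0.1 -3.4] along normal 3.1 L~ 0.511 t 41.275
```

Call:
{"method": "send_rows", "body": {
  "increments": [
    [0,0,0.0015,0.0028,0],
    [0,0,0,0,0]
  ]
}}

```text
clock: 41.52
position: [0.4805, 0.0742, 0.1268]
ee_rot: [0.001, -0.658, 0.753, -0.001]
contact_force: [-1.3, 0.7, 12.1]
width: -0.0001
```

```bash
python3 lev.py
```

```text
jig x,y [-0.1152 -0.0005] z 0.1268 F tool [ -0.5   1.4 -12.1] along normal 10.5 L~ 0.534 t 41.525
```

Call:
{"method": "send_rows", "body": {
  "increments": [
    [0,0,0.0013,0.003,0],
    [0,0,0,0,0]
  ]
}}

```text
clock: 41.78
position: [0.4794, 0.0744, 0.1247]
ee_rot: [0.001, -0.658, 0.753, -0.001]
contact_force: [-3.5, -0.6, 20.1]
width: -0.0002
```

```bash
python3 lev.py; python3 -c "
from rel import *
im=snap('wrist','w35');im=snap('scene','s35');cv2.imwrite('pics/s35z.png',cv2.resize(im[160:240,290:390,::-1],None,fx=7,fy=7,interpolation=cv2.INTER_CUBIC))"
```

```text
jig x,y [-0.1163 -0.0004] z 0.1247 F tool [  1.1   3.3 -20.1] along normal 17.4 L~ 0.569 t 41.775
```

View pics/s35z.png

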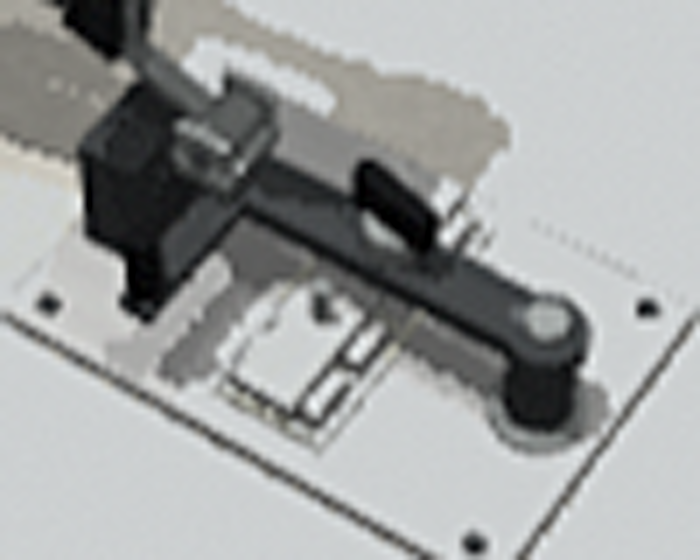

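Firm resistance begins at lever angle about 0.5 rad (3 N rising to 12 N), roughly midway. The wing sits about 12° clockwise of the bar, so the nut reads about 3.35. I'll press on to lock.

Call:
{"method": "send_rows", "body": {
  "increments": [
    [0,0,0.002,0.004,0],
    [0,0,0.0022,0.0055,0],
    [0,0,0.002,0.006,0],
    [0,0,0,0,0]
  ]
}}

```text
clock: 42.38
position: [0.4724, 0.0752, 0.1066]
ee_rot: [0.0, -0.658, 0.753, -0.0]
contact_force: [1.6, 0.4, 0.7]
width: 0.0001
```

```bash
python3 lev.py
```

```text
jig x,y [-0.1234 -0.0005] z 0.1066 F tool [-0.6 -1.5 -0.7] along normal 0.9 L~ 0.848 t 42.375
```

Call:
{"method": "send_rows", "body": {
  "increments": [
    [0,0,0.0015,0.006,0],
    [0,0,0.001,0.005,0],
    [0,0,0,0,0]
  ]
}}

```text
clock: 42.75
position: [0.4703, 0.0755, 0.0984]
ee_rot: [0.001, -0.658, 0.753, -0.001]
contact_force: [-5.7, -1.2, 24.7]
width: -0.0003
```

```bash
python3 lev.py
```

```text
jig x,y [-0.1255 -0.0005] z 0.0984 F tool [  2.    5.4 -24.7] along normal 24.8 L~ 0.966 t 42.75
```

Call:
{"method": "send_rows", "body": {
  "increments": [
    [0,0,0,0.001,0],
    [0,0,0,0,0],
    [0,0,0,-0.03,0],
    [0,0,0,-0.06,0],
    [0,0,0,-0.06,0],
    [0,0,0.06,0,0],
    [0,0,0.06,0,0],
    [0,0,0,0,0]
  ]
}}

```text
clock: 43.75
position: [0.3456, 0.0921, 0.2437]
ee_rot: [-0.002, -0.658, 0.753, 0.001]
contact_force: [0.2, -0.5, 0.5]
width: 0.0
```

```bash
python3 lev.py; python3 -c "
from rel import *
im=snap('wrist','w36');im=snap('scene','s36');cv2.imwrite('pics/s36z.png',cv2.resize(im[150:250,280:400,::-1],None,fx=6,fy=6,interpolation=cv2.INTER_CUBIC))
im=snap('top','t36');cv2.imwrite('pics/t36z.png',cv2.resize(im[110:230,210:345,::-1],None,fx=5,fy=5,interpolation=cv2.INTER_CUBIC))"
```

```text
jig x,y [-0.2514 -0.0012] z 0.2437 F tool [ 0.4 -0.3 -0.5] along normal 0.5 L~ 0.364 t 43.75
```

View pics/w36.png

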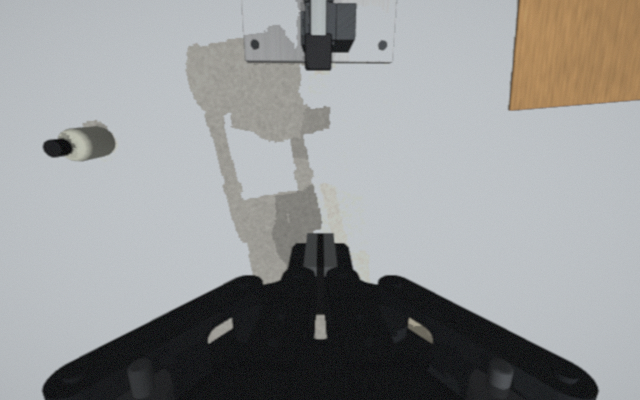

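View pics/s36z.png

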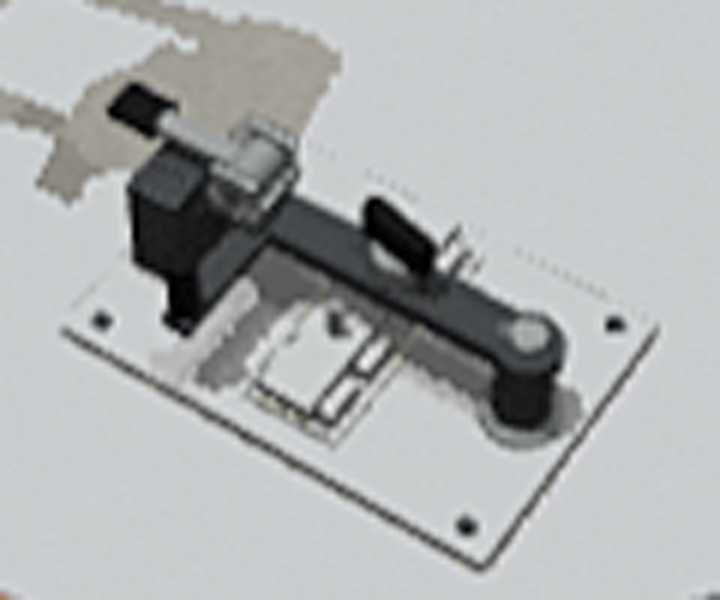

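View pics/t36z.png

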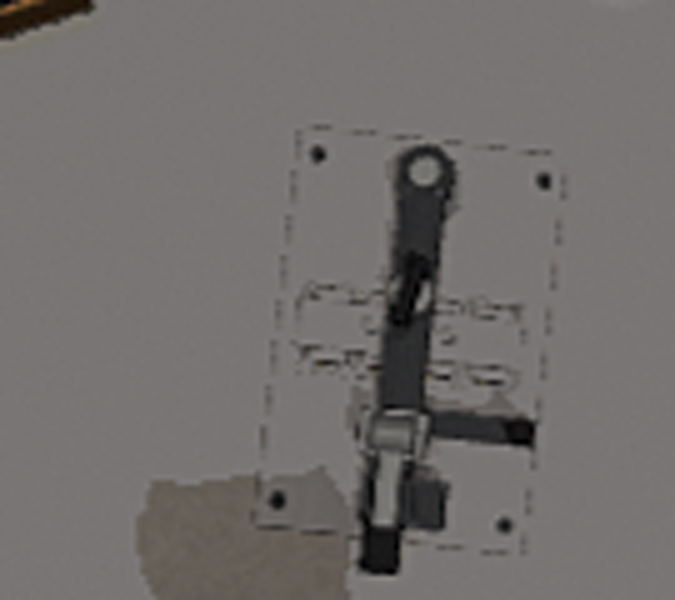

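Run:
```python
from h import *
f=lambda x,y,z:onz('top',x/5+210-.4,y/5+110-.4,z)[:2]
h=f(425,168,.078); h1,h2,h3,h4=[f(*p,.012) for p in [(277,499),(318,154),(543,180),(504,525)]]
ang=lambda v:np.arctan2(v[1],v[0])
print('jig yaw',ang(h2-h1),ang(h3-h4))
y=(ang(h2-h1)+ang(h3-h4))/2
b1=(f(381,390,.074)+f(428,395,.074))/2; b2=(f(400,215,.074)+f(443,220,.074))/2
print('bar theta from edges', -(ang(b2-b1)-y))
p=f(519,431,.112); v=p-h; print('post theta',(np.deg2rad(206.565)-(ang(v)-y)+np.pi)%(2*np.pi)-np.pi, np.linalg.norm(v))
w=ang(f(415,257,.114)-f(400,320,.114)); print('wing cw from bar',-(w-y))
import json
t=snap('top','t37'); s=cv2.imread('pics/top0.png')[:,:,::-1]
d=cv2.absdiff(t,s).sum(2)
for n,(x0,x1,y0,y1) in dict(tape=(385,430,110,145),flux=(185,210,225,250),driver=(135,205,165,182)).items(): print(n,(d[y0:y1,x0:x1]>90).mean().round(3))
```

```text
jig yaw -0.14180882992730304 -0.14074428804859138
bar theta from edges -0.018548606369694576
post theta 0.01218648357475871 0.169938278065159
wing cw from bar 0.11765763049876843
tape 0.0
flux 0.0
driver 0.0
```

```bash
python3 -c "
from h import *
st(); print(manip.sign_off())"
```

```text
{'clock': 43.95, 'qpos': [0.0631, -0.0616, 1.8661, -0.0002, 1.3368, 1.7694], 'qd': [-0.0011, 0.0145, -0.0089, -0.0008, 0.0056, 0.0002], 'effort': [0.1968, -21.3345, -24.0477, 0.0074, 0.0611, -0.0006], 'position': [0.3519, 0.0917, 0.2445], 'ee_rot': [0.0001, -0.6576, 0.7533, -0.0002], 'contact_force': [0.0769, -0.044, -0.0045], 'moment': [0.0078, -0.0394, -0.0108], 'width': 0.0002}
the job is handed in; nothing more can be done
None
```

I completed all the steps and handed the job in after 44 s of the 192 s allowed. The hand-in reported no verdict, so the checks below are my own.

- **Cells:** All four were in their slots in the pictures taken before I closed the bar. Once it was closed, the foot hid part of them.
- **Bar:** It hit a hard stop at 28 N. Camera estimates of its angle were between -0.02 and 0.03 rad, against a limit of 0.06.
- **Nut:** I turned it 2.9 rad clockwise. The wing's angle puts the reading at about 3.26 to 3.36, within 2.3 to 4.5.
- **Lever:** Resistance began at about 0.5 rad, roughly 53 % of the swing. That is nearer the 58 % limit than a nut reading of 3.3 suggests, but my lever angle is only an estimate. The lever then snapped over centre and stayed down after I let go.
- **Bystanders:** Comparing before and after pictures showed no movement of the tape, bottle or screwdriver. I did not check the yellow look-alikes the same way, but the arm never went to pick them up. At hand-in the arm was clear, with no contact force.

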